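# Load and set the yoghurt maker

## Robot

A 6-joint arm with a two-finger parallel gripper is mounted at the origin on the work surface. World frame = base frame: x ahead of the robot, y to its left, z up, the work surface at z = 0. Lengths are in m, angles in rad, forces in N, time in s.
With the tool pointing down it reaches from about 0.35 to 0.775 m from the base axis. Payload 7.3 kg.
Tool frame: the origin (TCP) lies at the very end of the fingers, on their centre line; the grasp point (between the pads) lies 19 mm behind it; z points along the fingers, y is the line along which they close (so a half turn about z gives the same grasp; the last joint's range is limited). The gripper opens to 92 mm and grips with 3 to 60 N. Pads are 19 mm wide; open, the fingers measure 130 mm over their backs; the gripper's body (75 mm by 190 mm) begins 47 mm behind the grasp point.
Start: joints at [1.154, 0.342, 1.524, -0, 1.275, -0.146], TCP at [0.14, 0.506, 0.227] pointing down, gripper open.
Joint ranges: [-2.53, 2.53], [-0.77, 2.02], [0.04, 2.7], [-1, 4.14], [0.28, 2.66], [-3.11, 3.11]. Speed limits (rad/s): [2.57, 2.57, 3.14, 3.14, 3.14, 3.14].

## Interface

Orientations are given as [roll, pitch, yaw] about the fixed x, y, z axes, in that order (R = Rz(yaw) Ry(pitch) Rx(roll)).
In Python, from cell import telemetry, eyes, job gives the robot as it stands.
- The arm moves only by the tool apply_moves, never from a script. Its arguments are lists of equal length, an entry for each row: "delta_pos": the shift along the world's x, y, z each as a share of 0.4 m, from -1 to 1, a list of three; "dr": the turn, a rotation vector about the world's x, y, z each as a share of 0.5 rad, from -1 to 1, a list of three; "jaw": the opening, from 0 (shut) to 1 (fully open). A call has 1 to 8 rows; each row is the pose to reach, as a shift and turn from the pose commanded when the call began; what a row does not reach only later rows make up. A row lasts 1/12 s, in which the tool goes at most 41.7 mm and 7.16 degrees, less where a joint would pass 70% of its speed; a pose out of reach is approached as far as the arm can. A call with a number of a shift or a turn outside -1 to 1 is refused whole. A call with a gripper value outside its range is refused whole. The fingers move at their own pace and stop on an object; "force" is the grip in N (left out, the last holds). Time passes only in rows, so rows that repeat a pose let the fingers close. It gives the time, the measured TCP pose, the force, the opening and the grip force at its end, in the units of the state.
- telemetry.observe(): the state, without advancing time (a new reading comes with each control period).
- eyes.read_camera(name): name is "side" or "top" or "wrist"; returns the picture (480x640x3 uint8, red, green, blue); there is no depth.
- eyes.camera_model(name): a dict with "vertical_fov" (degrees; the focal length in pixels is half the picture's height over the tangent of half this angle, whatever the lens; pixels are square), "cx", "cy" (the principal point, pixels), "rvec" (rotation vector, rad) and "tvec" (3), from world to camera coordinates, as OpenCV has them; the wrist camera has in their place "hand_eye" (4x4, takes a point from camera to tool coordinates, whose origin is the TCP and whose axes are the flange's). Camera axes: x right, y down, z forward; pixel columns grow to the right and rows downward; lengths in m; the calibration is good to about 2 mm. A picture is of the moment at which its call begins: read the wrist's pose just before it. camera_model takes no time and is no camera call.
- job.hand_in(): hands the job in; it is judged then, once.
The state is a dict: "time": time; "qpos": joint angles; "qvel": joint speeds; "joint_efforts": joint torques, N m; "tool_pos": TCP position; "tool_rot": TCP orientation; "contact_force": force on the tool from outside, world axes, zero at the start; "torque": the same for the moment, N m; "opening": finger opening in m; "grip_force": force on a finger pad.
Only numpy, scipy, OpenCV 4.12 (cv2) and the standard library are available. Lean on these libraries where they do the work, as an engineer would, in place of code of your own. Each camera call takes 0.05 s, during which the arm holds its last target. There are 200 camera calls.

## Task

Get the yoghurt maker going: tip its lid up by the front tab, so that it pivots on its back edge, then lift it off and lay it flat, right way up, in the middle of the wooden board. Stand every one of the small yoghurt jars upright on the floor of the maker's well, put the lid back fully home on its seat, and turn the dial until the pointer meets the brass marker. Leave the other things on the counter undisturbed.

Things in the scene. Friction and masses are not known exactly. Their poses are not given: they have to be found in the camera images.
- maker: Yoghurt maker, fixed, 190 mm (its x) by 290 mm (its y), front to its -x. Origin at counter height under the middle of the whole footprint. Lidded part: 190 x 190 mm, centred at its y = +52.5 mm; grey control block: 190 x 85 mm, top at 60 mm, centred at its y = -100 mm. It stands on one side of the counter, the wooden board on the other; the sides swap from start to start.
- well (a point): Centre of the flat floor of the maker's square well, 30 mm above the counter; axes as the maker's. The well is 150 x 150 mm inside; its walls are 10 mm thick at the top and the rim is 28 mm above the well floor. Four round 54 mm discs, 36 mm off the centre in x and y, suggest places; a jar may stand anywhere on the floor.
- seat (a point): Centre of the lid's seat: the flat shoulder, 46 mm above the counter, that runs round the outside of the well's rim (outside of the rim 170 x 170 mm, 12 mm higher than the shoulder). When seated, the lid's origin lies here and its axes match the maker's.
- seat_back (a point): Middle of the back (+x) edge of the seat, 94 mm behind seat, where the lid's back edge rests and pivots when it is tipped up.
- lid: Loose white lid, a box open below, 188 x 188 mm and 77 mm high, walls and top 5 mm thick (178 mm square inside, 72 mm deep), about 0.25 kg. Origin at the centre of its lower edge; z up. It sits over the well's rim on the seat with 4 mm of play each way. A grey upright tab stands on the front (-x) edge of its top.
- lid_tab (a point): Centre of the lid's tab: 10 mm thick along the lid's x, 60 mm wide along its y, 30 mm tall, standing on the lid's top; the point is 15 mm above the lid's top, 92 mm above and 86 mm in front (-x) of the lid's origin. Pinch it from above across its 10 mm thickness (fingers closing along the lid's x).
- lid_back (a point): Middle of the lid's lower back edge, 94 mm behind (+x) its origin.
- board: Fixed pale wooden chopping board, 230 x 230 mm and 14 mm thick, with a short 20 mm grip at its back (+x). Origin on the counter under the centre of the square; lay the lid here.
- jar0: Small closed yoghurt jar: a cylinder 46 mm across and 60 mm high, white with a steel cap, about 0.14 kg. Origin at the centre of its underside, z up. Two to four of these jars are present, in a row between the maker and the board.
- jar1: Small closed yoghurt jar: a cylinder 46 mm across and 60 mm high, white with a steel cap, about 0.14 kg. Origin at the centre of its underside, z up. Two to four of these jars are present, in a row between the maker and the board.
- jar2: Small closed yoghurt jar: a cylinder 46 mm across and 60 mm high, white with a steel cap, about 0.14 kg. Origin at the centre of its underside, z up. Two to four of these jars are present, in a row between the maker and the board.
- jar3: Small closed yoghurt jar: a cylinder 46 mm across and 60 mm high, white with a steel cap, about 0.14 kg. Origin at the centre of its underside, z up. Two to four of these jars are present, in a row between the maker and the board.
- dial (a joint): Angle of the maker's dial in rad, 0 to 6.0, growing as it is turned clockwise seen from above; turns with light friction (about 0.03 N m) and stays where it is left.
- dial_grip (a point): On the dial's vertical axis, 97 mm above the counter, 7 mm below the top of its bar grip. The bar is 14 mm thick, 42 mm long and 32 mm tall, above a 44 mm disc whose top is 74 mm above the counter; axes turn with the dial, the bar lies along this x. The axis is 58 mm from the side of the seated lid (lid top 123 mm up).
- pointer (a joint): Travel of the white pointer along the black scale behind the dial (along the maker's +x), in m, 0 to 0.048; geared to the dial, 8 mm per rad, clockwise moves it to the maker's +x.
- mark (a joint): Position of the brass marker along the same scale in m, from the same zero; it stays put. Pointer and marker meet when the two values are equal.
- pointer_tip (a point): Inner tip of the pointer, a white needle 3 mm wide across the scale, on the side away from the lid, about 63 mm above the counter.
- mark_tip (a point): Inner tip of the brass marker, a bar 6 mm wide across the scale, on the lid side, in line with the pointer's tip when they meet; axes as the maker's.
- salt: Bystander: steel salt shaker, tapering, 38 mm at the foot, 80 mm high, standing in the same row as the jars. Origin at its underside.
- honey: Bystander: large amber jar, 60 mm across, 100 mm high, behind the row. Origin at its underside.
- mug: Bystander: terracotta mug, 80 mm across, 85 mm high. Origin at its underside.
- mill: Bystander: dark wooden pepper mill, 52 mm across, 150 mm high. Origin at its underside.
- oil: Bystander: green bottle, 60 mm across, 200 mm high. Origin at its underside.
- tin: Bystander: copper tin, 80 mm across, 75 mm high. Origin at its underside.
Things that resemble listed ones, but are neither listed nor needed, are in the scene too. Leave any green or turquoise look-alike of the jar3 alone.

How it is judged:
By the outcome, as a careful person would: the job done as asked, in the order asked, and still so for the second after the job is handed in, with the robot touching nothing.
Of jar0, jar1, jar2, jar3 only 2 to 4 are there at a start; the rules pass over those that are not, and their reading is None.
At some moment in a run one of jar0, jar1, jar2, jar3 may be knocked a few centimetres aside while the robot is not near it.
It also fails if it takes over 210 s, if anything falls off the work surface, if the arm or the gripper's body presses on something with over 40 N, if the wrist force passes 120 N, or if a joint passes its speed limit or range.

## Working session

There is one attempt and no reset: what is moved stays moved. The work goes in short steps, Python scripts to look and compute and a tool call to move; the robot and the scene stay as the last step left them, time stands still between calls to the robot, and variables do not carry over. Pictures are saved under pics/ and viewed, at most 14 in all, crops included, and the job is handed in when it is done.

Besides the shell and the picture viewer there is one more tool, called after "Request:" as name(argument=value, ...), one argument or row to a line, values as JSON. apply_moves: Moves the arm, as the interface text tells. Its arguments: {"type":"object","properties":{"delta_pos":{"type":"array"},"dr":{"type":"array"},"jaw":{"type":"array"},"force":{"type":"number"}},"required":["delta_pos","dr","jaw"]}

```bash
ls; mkdir -p pics
python3 - <<'E'
from cell import telemetry, eyes
import cv2
print(telemetry.observe())
for n in ("side","top","wrist"):
    m=eyes.camera_model(n); print(n,m)
    im=eyes.read_camera(n); cv2.imwrite(f"pics/{n}0.png",im[:,:,::-1])
E
```

```text
pics
{'time': 0.0, 'qpos': array([ 1.15399428e+00,  3.42714320e-01,  1.52497314e+00, -1.07702368e-05,
        1.27540761e+00, -1.45991973e-01]), 'qvel': array([ 6.81422008e-05, -3.56219507e-04,  2.07012453e-03,  2.47045439e-03,
        2.49846716e-04, -1.62030730e-03]), 'joint_efforts': array([-1.22780824e-03, -4.31250894e+01, -2.44218117e+01,  7.16584269e-02,
        5.59301418e-02, -7.92515084e-05]), 'tool_pos': array([0.1402618 , 0.50551156, 0.22606464]), 'tool_rot': array([-3.14010472e+00, -2.08372501e-04,  2.87078557e+00]), 'contact_force': array([ 3.20796321e-02, -3.27365722e-04, -1.12115860e+00]), 'torque': array([-0.00239291, -0.02756182, -0.00137433]), 'grip_force': 0.0, 'opening': 0.09228856259054041}
side {'vertical_fov': 51.561263291190954, 'cx': 318.42904203852146, 'cy': 232.4012790935753, 'rvec': array([ 2.36872087, -0.37687879,  0.1714502 ]), 'tvec': array([-0.6007964 ,  0.19601572,  1.11990358])}
top {'vertical_fov': 52.787757218271295, 'cx': 317.4284561354487, 'cy': 242.30310691571677, 'rvec': array([ 2.11858813, -2.18128629,  0.13866904]), 'tvec': array([0.04288033, 0.6344064 , 1.51389142])}
wrist {'vertical_fov': 68.47571233449503, 'cx': 323.06529282483575, 'cy': 239.71554574815335, 'hand_eye': array([[-5.45826706e-04, -9.53165179e-01, -3.02449738e-01,
         8.28470677e-02],
       [ 9.99999804e-01, -4.27863359e-04, -4.56281248e-04,
        -1.76545933e-04],
       [ 3.05504236e-04, -3.02449928e-01,  9.53165226e-01,
        -1.56779145e-01],
       [ 0.00000000e+00,  0.00000000e+00,  0.00000000e+00,
         1.00000000e+00]])}
```

View pics/top0.png

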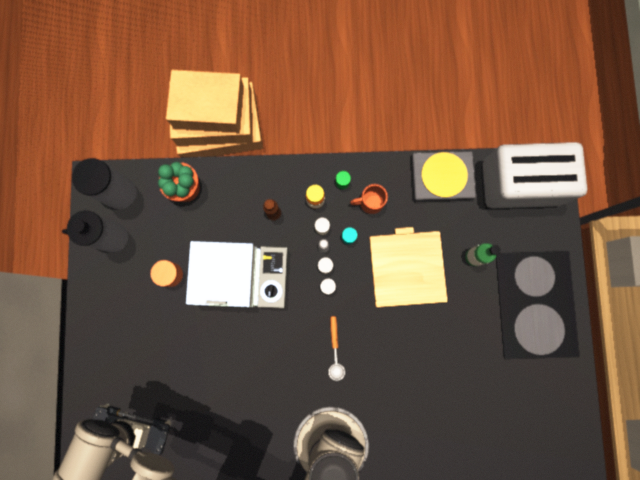

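View pics/side0.png

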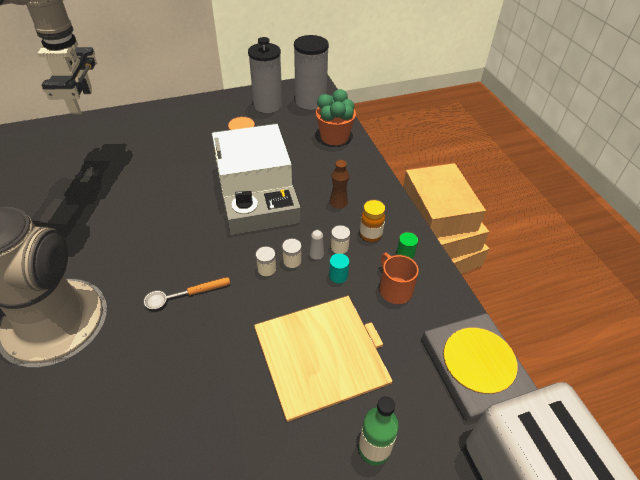

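The top view shows the lid at (220,274) with its tab near (217,303). The control block is at (271,277), and three jars are at (322,226), (325,265) and (328,286), with the salt at (323,244). The board is at (408,268). The side view agrees: three jars, salt between them, a turquoise and a green decoy.

```bash
cat > h.py <<'E'
import numpy as np, cv2
from scipy.spatial.transform import Rotation as Ro
from cell import telemetry, eyes
def cam(n):
    m=eyes.camera_model(n); f=240/np.tan(np.radians(m["vertical_fov"]/2))
    K=np.array([[f,0,m["cx"]],[0,f,m["cy"]],[0,0,1]])
    if n=="wrist":
        s=telemetry.observe(); H=np.array(m["hand_eye"])
        T=np.eye(4); T[:3,:3]=Ro.from_euler("xyz",s["tool_rot"]).as_matrix(); T[:3,3]=s["tool_pos"]
        W=T@H; R=W[:3,:3].T; t=-R@W[:3,3]
    else:
        R=cv2.Rodrigues(np.array(m["rvec"]))[0]; t=np.array(m["tvec"])
    return K,R,t
def shot(n,name=None):
    c=cam(n); im=eyes.read_camera(n)[:,:,::-1].copy()
    if name: cv2.imwrite(f"pics/{name}.png",im)
    return im,c
def ray(c,uv,z):
    K,R,t=c; uv=np.atleast_2d(uv).astype(float)
    d=np.c_[uv,np.ones(len(uv))]@np.linalg.inv(K).T@R; o=-R.T@t
    return o+d*((z-o[2])/d[:,2])[:,None]
def proj(c,P):
    K,R,t=c; q=(np.atleast_2d(P)@R.T+t)@K.T; return q[:,:2]/q[:,2:]
def blobs(mask,amin,amax=1e9):
    n,l,s,ce=cv2.connectedComponentsWithStats(mask.astype(np.uint8))
    return [(s[i,4],ce[i],l==i) for i in range(1,n) if amin<=s[i,4]<=amax]
def rect(m):
    c=max(cv2.findContours(m.astype(np.uint8),cv2.RETR_EXTERNAL,cv2.CHAIN_APPROX_NONE)[0],key=cv2.contourArea)
    return cv2.boxPoints(cv2.minAreaRect(c))
E
python3 - <<'E'
from h import *
np.set_printoptions(precision=4,suppress=True)
im=cv2.imread("pics/top0.png"); c=cam("top"); h=cv2.cvtColor(im,cv2.COLOR_BGR2HSV)
print("cam",-c[1].T@c[2])
white=(h[...,1]<40)&(h[...,2]>190)
for a,ce,m in blobs(white[200:310,150:400],40):
    M=np.zeros(im.shape[:2],bool); M[200:310,150:400]=m; ce=ce+[150,200]
    if a>1000:
        r=rect(M); P=ray(c,r,0.123); print("lid",a,r.tolist(),P,P.mean(0),np.linalg.norm(np.diff(P,axis=0),axis=1))
    else: print(a,ce,ray(c,ce,0.06))
b=(h[...,0]>10)&(h[...,0]<30)&(h[...,1]>60)&(h[...,2]>150); b[:225]=0;b[315:]=0;b[:,:365]=0;b[:,455:]=0
b=cv2.morphologyEx(b.astype(np.uint8),cv2.MORPH_OPEN,np.ones((25,25)))
r=rect(b);P=ray(c,r,0.014);print("board",P,P.mean(0),np.linalg.norm(np.diff(P,axis=0),axis=1))
cv2.imwrite("pics/crop0.png",cv2.resize(im[230:316,175:345],None,fx=4,fy=4,interpolation=cv2.INTER_CUBIC))
E
```

```text
cam [0.4282 0.0201 1.5851]
167 [321.8204 224.6467] [[0.6896 0.0086 0.06  ]]
lid 4003 [[185.621337890625, 303.8987731933594], [188.324462890625, 240.3755340576172], [252.421142578125, 243.10305786132812], [249.718017578125, 306.62628173828125]] [[0.4497 0.4254 0.123 ]
 [0.6422 0.4185 0.123 ]
 [0.628  0.2226 0.123 ]
 [0.436  0.2328 0.123 ]] [0.539  0.3248 0.123 ] [0.1927 0.1965 0.1923]
48 [323.3542 243.3542] [[0.6291 0.0056 0.06  ]]
lid 1262 [[251.8769073486328, 305.21539306640625], [255.1476593017578, 246.341552734375], [286.3292236328125, 248.0738525390625], [283.0584716796875, 306.94769287109375]] [[0.44   0.2262 0.123 ]
 [0.6178 0.2144 0.123 ]
 [0.6096 0.1194 0.123 ]
 [0.4322 0.1328 0.123 ]] [0.5249 0.1732 0.123 ] [0.1782 0.0953 0.178 ]
175 [325.0629 264.7943] [[0.5606 0.0022 0.06  ]]
174 [327.6724 285.9598] [[ 0.4937 -0.0039  0.06  ]]
board [[ 0.6643 -0.1687  0.014 ]
 [ 0.6577 -0.3915  0.014 ]
 [ 0.427  -0.3768  0.014 ]
 [ 0.4333 -0.1583  0.014 ]] [ 0.5456 -0.2738  0.014 ] [0.2229 0.2312 0.2186]
```

View pics/crop0.png

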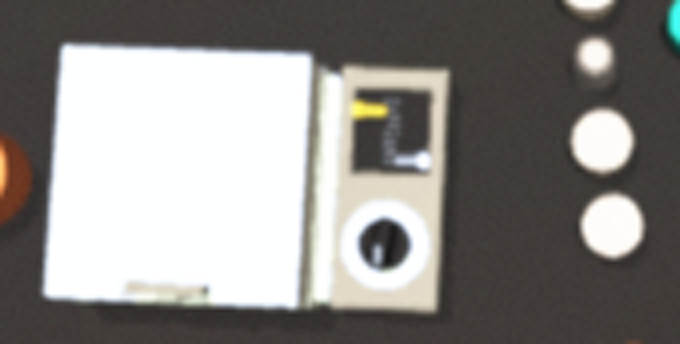

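The crop shows the lid's tab at its front-left (crop 165,290), the marker tip at (387,108) and the pointer tip near (400,160). I'll move above the maker for a closer wrist view.

Request:
apply_moves(
  delta_pos=[
    [0.12, -0.07, 0.05],
    [0.23, -0.14, 0.11],
    [0.35, -0.22, 0.16],
    [0.47, -0.29, 0.22],
    [0.47, -0.29, 0.22],
    [0.47, -0.29, 0.22],
    [0.47, -0.29, 0.22],
    [0.47, -0.29, 0.22],
  ],
  dr=[
    [0, 0, -0.25],
    [0, 0, -0.5],
    [0, 0, -0.75],
    [0, 0, -1],
    [0, 0, -1],
    [0, 0, -1],
    [0, 0, -1],
    [0, 0, -1],
  ],
  jaw=[1, 1, 1, 1, 1, 1, 1, 1],
)

```text
time: 0.82
tool_pos: [0.3295, 0.3892, 0.3148]
tool_rot: [3.141, -0.0, 2.368]
contact_force: [-1.1, 0.4, -0.0]
opening: 0.092
grip_force: 0.0
```

Request:
apply_moves(
  delta_pos=[
    [0.12, -0.07, 0.05],
    [0.24, -0.14, 0.11],
    [0.36, -0.22, 0.16],
    [0.48, -0.3, 0.21],
    [0.48, -0.3, 0.21],
    [0.48, -0.3, 0.21],
    [0.48, -0.3, 0.21],
    [0.48, -0.3, 0.21],
  ],
  dr=[
    [0, 0, -0.25],
    [0, 0, -0.5],
    [0, 0, -0.75],
    [0, 0, -1],
    [0, 0, -1],
    [0, 0, -1],
    [0, 0, -1],
    [0, 0, -1],
  ],
  jaw=[1, 1, 1, 1, 1, 1, 1, 1],
)

```text
time: 1.48
tool_pos: [0.5208, 0.27, 0.3975]
tool_rot: [-3.14, -0.0, 1.87]
contact_force: [-0.2, 1.1, -0.2]
opening: 0.0917
grip_force: 0.0
```

Request:
apply_moves(
  delta_pos=[
    [0, 0, 0],
    [0, 0, 0],
    [0, 0, 0],
    [0, 0, 0],
    [0, 0, 0],
  ],
  dr=[
    [0, 0, -0.25],
    [0, 0, -0.5],
    [0, 0, -0.72],
    [0, 0, -0.72],
    [0, 0, -0.72],
  ],
  jaw=[1, 1, 1, 1, 1],
)

```text
time: 1.9
tool_pos: [0.519, 0.2713, 0.3982]
tool_rot: [-3.14, 0.0, 1.517]
contact_force: [-0.4, 0.3, 0.3]
opening: 0.0915
grip_force: 0.0
```

Run:
```python
from h import *
s=telemetry.observe(); print(s["tool_pos"],s["tool_rot"],s["qpos"])
im,c=shot("wrist","w1")
```

```text
[0.5189597  0.27132924 0.39819896] [-3.14027863e+00  1.77771290e-04  1.51659056e+00] [3.50717341e-01 4.05316226e-01 9.69803452e-01 3.61247376e-04
 1.76775076e+00 4.04993686e-01]
```

View pics/w1.png

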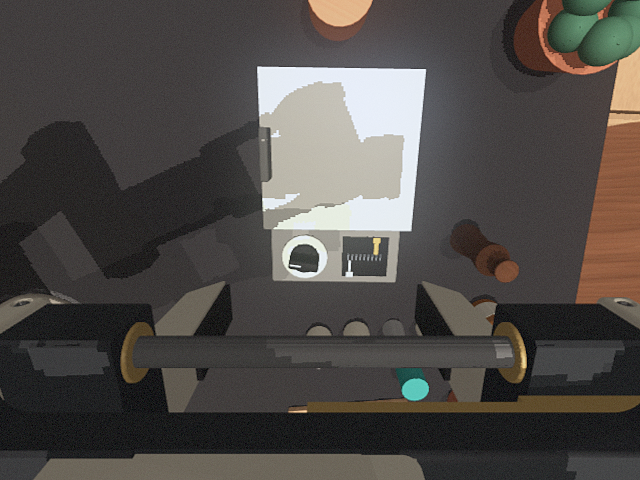

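The wrist view shows the lid corners near (258,67), (425,69), (412,231), (264,229) and the tab at (265,153). The dial is at (304,257), the pointer at x≈349 and the marker at x≈377.

```bash
python3 - <<'E'
from h import *
np.set_printoptions(precision=4,suppress=True)
im=cv2.imread("pics/w1.png"); c=cam("wrist"); g=im.min(2); h=cv2.cvtColor(im,cv2.COLOR_BGR2HSV)
m=(g>125); m[:50]=0; m[300:]=0; m[:,:225]=0; m[:,440:]=0
m=cv2.morphologyEx(m.astype(np.uint8),cv2.MORPH_CLOSE,np.ones((5,5)))
# edges by line fits: back (right), left side (top), front(left)
def fit(pts):
    P=ray(c,pts,0.123)[:,:2]; v=cv2.fitLine(P.astype(np.float32),cv2.DIST_HUBER,0,1e-4,1e-4).ravel(); return v
rows=range(85,215,3); cols=range(280,410,3)
back=fit([(np.max(np.where(m[r])[0])+.5,r) for r in rows])
front=fit([(np.min(np.where(m[r])[0])-.5,r) for r in list(range(75,115,2))+list(range(190,222,2))])
far=fit([(k,np.min(np.where(m[:,k])[0])-.5) for k in cols])
for n,v in (("back",back),("front",front),("far",far)): print(n,v,np.degrees(np.arctan2(v[1],v[0])))
# scale things, z=0.062
y=(h[...,0]>15)&(h[...,0]<35)&(h[...,1]>120)&(h[...,2]>120); y[:232]=0;y[280:]=0;y[:,340:395]&=True;y[:,:335]=0;y[:,400:]=0
ys=np.argwhere(y); print("mark px",ys.min(0),ys.max(0),ray(c,[ys.mean(0)[::-1]],.062))
w=(g>150); w[:238]=0;w[276:]=0;w[:,:345]=0;w[:,388:]=0
for a,ce,_ in blobs(w,3): print("ptr",a,ce,ray(c,ce,.062))
print("dial",ray(c,[[304,257]],.074))
t=ray(c,[[258,67],[425,69],[412,231],[264,229]],.123); print(t,t.mean(0),np.linalg.norm(np.diff(t,axis=0),axis=1))
d=(g<165)&(h[...,1]<40)&(g>60); print("tabpx",ray(c,[[265,128],[265,180],[270,153]],.153))
E
python3 -c "
import cv2;im=cv2.imread('pics/w1.png')[222:292,250:410];cv2.imwrite('pics/dial1.png',cv2.resize(im,None,fx=5,fy=5,interpolation=cv2.INTER_NEAREST))"
```

```text
back [0.0686 0.9976 0.6345 0.3208] 86.0664
front [0.0662 0.9978 0.4459 0.3298] 86.203995
far [ 0.9976 -0.0696  0.5501  0.4158] -3.989628Traceback (most recent call last):
  File "<stdin>", line 16, in <module>
    return umr_minimum(a, axis, None, out, keepdims, initial, where)
ValueError: zero-size array to reduction operation minimum which has no identity
```

View pics/dial1.png

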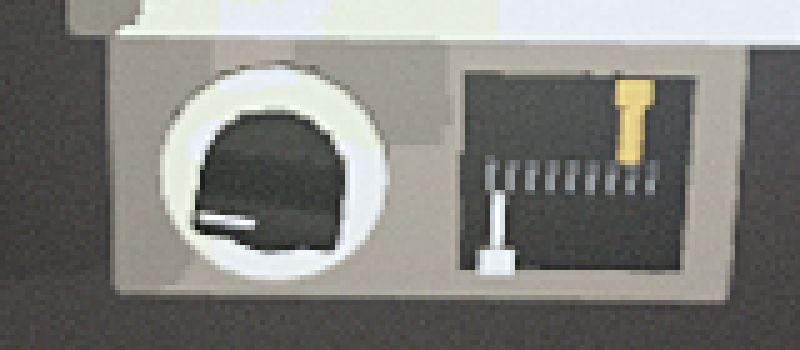

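The crop shows the pointer tip at crop x≈498 and the marker at x≈628, about 26 image px apart. That is roughly 36 mm, or 4.5 rad clockwise. The lid centre is (0.540, 0.322) with yaw −0.069, so the tab is at (0.454, 0.328), and I'll descend on it.

Request:
apply_moves(
  delta_pos=[
    [-0.08, 0.07, -0.1],
    [-0.1625, 0.1425, -0.2],
    [-0.1625, 0.1425, -0.3],
    [-0.1625, 0.1425, -0.4],
    [-0.1625, 0.1425, -0.48],
    [-0.1625, 0.1425, -0.48],
    [-0.1625, 0.1425, -0.48],
  ],
  dr=[
    [0, 0, -0.03],
    [0, 0, -0.03],
    [0, 0, -0.03],
    [0, 0, -0.03],
    [0, 0, -0.03],
    [0, 0, -0.03],
    [0, 0, -0.03],
  ],
  jaw=[0.6, 0.6, 0.6, 0.6, 0.6, 0.6, 0.6],
)

```text
time: 2.53
tool_pos: [0.4522, 0.3264, 0.2023]
tool_rot: [-3.134, 0.005, 1.5]
contact_force: [0.7, -0.2, 0.4]
opening: 0.0552
grip_force: 0.0
```

Run:
```python
from h import *
s=telemetry.observe(); print(s["tool_pos"],s["tool_rot"],s["contact_force"])
shot("wrist","w2")
```

```text
[0.45223348 0.32638557 0.20232452] [-3.13383912  0.0047152   1.49982404] [ 0.65549801 -0.15918244  0.44608969]
```

View pics/w2.png

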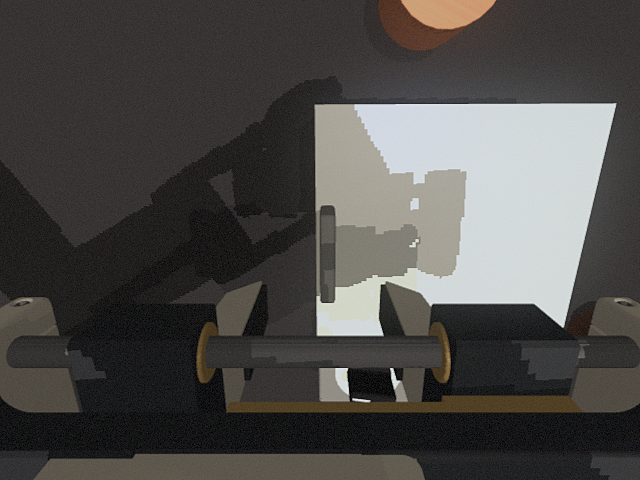

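The tab at (327,255) lies between the fingers (centre ≈323). I'll descend, then close.

Request:
apply_moves(
  delta_pos=[
    [0, 0, -0.06],
    [0, 0, -0.12],
    [0, 0, -0.16],
    [0, 0, -0.183],
    [0, 0, -0.183],
    [0, 0, -0.183],
  ],
  dr=[
    [0, 0, 0],
    [0, 0, 0],
    [0, 0, 0],
    [0, 0, 0],
    [0, 0, 0],
    [0, 0, 0],
  ],
  jaw=[0.6, 0.6, 0.6, 0.6, 0.6, 0.6],
)

```text
time: 3.08
tool_pos: [0.4563, 0.3274, 0.135]
tool_rot: [3.14, -0.001, 1.496]
contact_force: [0.7, 0.6, 0.4]
opening: 0.0549
grip_force: 0.0
```

Request:
apply_moves(
  delta_pos=[
    [0, 0, 0],
    [0, 0, 0],
    [0, 0, 0],
    [0, 0, 0],
    [0, 0, 0],
    [0, 0, 0],
    [0, 0, 0],
    [0, 0, 0],
  ],
  dr=[
    [0, 0, 0],
    [0, 0, 0],
    [0, 0, 0],
    [0, 0, 0],
    [0, 0, 0],
    [0, 0, 0],
    [0, 0, 0],
    [0, 0, 0],
  ],
  jaw=[0, 0, 0, 0, 0, 0, 0, 0],
  force=50,
)

```text
time: 3.75
tool_pos: [0.4553, 0.3269, 0.1336]
tool_rot: [-3.141, 0.0, 1.496]
contact_force: [-1.0, -0.7, 0.5]
opening: 0.0096
grip_force: 50.0
```

Request:
apply_moves(
  delta_pos=[
    [0, 0, 0],
    [0, 0, 0],
    [0, 0, -0.007],
    [0, 0, -0.014],
    [0, 0, -0.014],
    [0, 0, -0.014],
  ],
  dr=[
    [0, 0, 0],
    [0, 0, 0],
    [0, 0, 0],
    [0, 0, 0],
    [0, 0, 0],
    [0, 0, 0],
  ],
  jaw=[0.3, 0.3, 0.3, 0.3, 0.3, 0.3],
)

```text
time: 4.25
tool_pos: [0.4552, 0.3268, 0.1276]
tool_rot: [-3.141, 0.0, 1.496]
contact_force: [-0.1, -0.2, -0.1]
opening: 0.0273
grip_force: 0.0
```

Request:
apply_moves(
  delta_pos=[
    [0, 0, 0],
    [0, 0, 0],
    [0, 0, 0],
    [0, 0, 0],
    [0, 0, 0],
    [0, 0, 0],
  ],
  dr=[
    [0, 0, 0],
    [0, 0, 0],
    [0, 0, 0],
    [0, 0, 0],
    [0, 0, 0],
    [0, 0, 0],
  ],
  jaw=[0, 0, 0, 0, 0, 0],
  force=58,
)

```text
time: 4.75
tool_pos: [0.4555, 0.3269, 0.128]
tool_rot: [3.141, -0.0, 1.496]
contact_force: [-0.0, 0.3, 0.4]
opening: 0.0096
grip_force: 58.0
```

Run:
```python
from h import *
np.set_printoptions(precision=4,suppress=True)
s=telemetry.observe(); p=s["tool_pos"]; print(p,s["tool_rot"],s["contact_force"],s["opening"])
yaw=-.069; ex=np.array([np.cos(yaw),np.sin(yaw),0]); ey=np.array([-np.sin(yaw),np.cos(yaw),0])
C=np.array([.540,.3223,.046]); piv=C+.094*ex
for a in (5,10,15,20,25,30,35):
    th=np.radians(-a)  # rotate about ey: front up => x- goes z+
    R=Ro.from_rotvec(ey*np.radians(a)).as_matrix()
    if ((R@(-ex))[2]<0): R=R.T
    q=piv+R@(p-piv); rv=Ro.from_matrix(R).as_rotvec()
    print(a,((q-p)/.4).round(3).tolist(),(rv/.5).round(3).tolist(),q)
```

```text
[0.4555 0.3269 0.128 ] [ 3.1413 -0.0001  1.4959] [-0.0147  0.3396  0.3966] 0.009568635092747618
5 [0.02, -0.001, 0.038] [0.012, 0.174, 0.0] [0.4633 0.3264 0.1433]
10 [0.042, -0.003, 0.074] [0.024, 0.348, 0.0] [0.4724 0.3258 0.1578]
15 [0.068, -0.005, 0.109] [0.036, 0.522, 0.0] [0.4827 0.325  0.1715]
20 [0.097, -0.007, 0.14] [0.048, 0.696, 0.0] [0.4942 0.3243 0.1842]
25 [0.128, -0.009, 0.17] [0.06, 0.871, 0.0] [0.5068 0.3234 0.1958]
30 [0.162, -0.011, 0.196] [0.072, 1.045, 0.0] [0.5203 0.3225 0.2064]
35 [0.198, -0.014, 0.219] [0.084, 1.219, 0.0] [0.5346 0.3215 0.2157]
```

Request:
apply_moves(
  delta_pos=[
    [0.01, -0.0005, 0.019],
    [0.02, -0.001, 0.038],
    [0.031, -0.002, 0.056],
    [0.042, -0.003, 0.074],
    [0.055, -0.004, 0.092],
    [0.068, -0.005, 0.109],
    [0.068, -0.005, 0.109],
  ],
  dr=[
    [0.006, 0.087, 0],
    [0.012, 0.174, 0],
    [0.018, 0.261, 0],
    [0.024, 0.348, 0],
    [0.03, 0.435, 0],
    [0.036, 0.522, 0],
    [0.036, 0.522, 0],
  ],
  jaw=[0, 0, 0, 0, 0, 0, 0],
)

```text
time: 5.33
tool_pos: [0.4847, 0.3245, 0.1717]
tool_rot: [-2.88, 0.001, 1.494]
contact_force: [0.4, -0.1, -2.3]
opening: 0.0092
grip_force: 58.0
```

Request:
apply_moves(
  delta_pos=[
    [0.014, -0.001, 0.015],
    [0.029, -0.002, 0.031],
    [0.044, -0.003, 0.046],
    [0.06, -0.004, 0.061],
    [0.077, -0.005, 0.074],
    [0.094, -0.006, 0.087],
    [0.094, -0.006, 0.087],
    [0.094, -0.006, 0.087],
  ],
  dr=[
    [0.006, 0.087, 0],
    [0.012, 0.174, 0],
    [0.018, 0.261, 0],
    [0.024, 0.349, 0],
    [0.03, 0.436, 0],
    [0.036, 0.523, 0],
    [0.036, 0.523, 0],
    [0.036, 0.523, 0],
  ],
  jaw=[0, 0, 0, 0, 0, 0, 0, 0],
)

```text
time: 6.0
tool_pos: [0.5209, 0.3224, 0.2051]
tool_rot: [-2.62, 0.004, 1.496]
contact_force: [1.7, -0.3, -2.0]
opening: 0.0097
grip_force: 58.0
```

Run:
```python
from h import *
s=telemetry.observe(); print(s["tool_pos"],s["tool_rot"],s["contact_force"],s["qpos"])
im,c=shot("side"); cv2.imwrite("pics/s3.png",cv2.resize(im[0:260,120:420],None,fx=2,fy=2))
```

```text
[0.5208836  0.32237566 0.20509701] [-2.62045303  0.00366578  1.49559889] [ 1.73109973 -0.33321468 -1.98503681] [0.32770566 0.82129087 0.85660445 0.20793538 1.9432631  0.43230009]
```

View pics/s3.png

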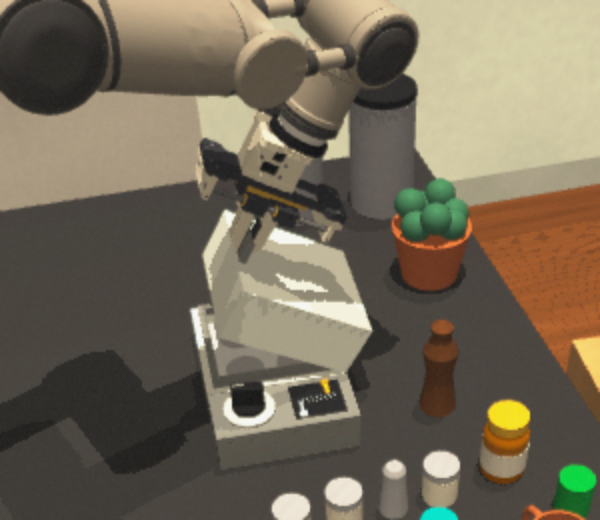

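The lid is tipped about 30° on its back edge with the grip secure. Next I lift it, level it, and refine the board measurement.

Request:
apply_moves(
  delta_pos=[
    [0, 0, 0.05],
    [0, 0, 0.11],
    [0, 0, 0.18],
    [0, 0, 0.26],
    [0, 0, 0.33],
    [0, 0, 0.38],
    [0, 0, 0.38],
  ],
  dr=[
    [0, 0, 0],
    [0, 0, 0],
    [0, 0, 0],
    [0, 0, 0],
    [0, 0, 0],
    [0, 0, 0],
    [0, 0, 0],
  ],
  jaw=[0, 0, 0, 0, 0, 0, 0],
)

```text
time: 6.63
tool_pos: [0.5196, 0.3232, 0.3627]
tool_rot: [-2.625, -0.0, 1.498]
contact_force: [0.4, -0.4, -1.6]
opening: 0.0099
grip_force: 58.0
```

Request:
apply_moves(
  delta_pos=[
    [-0.02, -0.05, 0],
    [-0.06, -0.12, 0],
    [-0.1, -0.2, 0],
    [-0.14, -0.29, 0],
    [-0.16, -0.38, 0],
    [-0.16, -0.46, 0],
    [-0.16, -0.5, 0],
    [-0.16, -0.5, 0],
  ],
  dr=[
    [-0.01, -0.15, 0],
    [-0.02, -0.32, 0],
    [-0.03, -0.5, 0],
    [-0.045, -0.68, 0],
    [-0.06, -0.86, 0],
    [-0.07, -0.99, 0],
    [-0.07, -0.99, 0],
    [-0.07, -0.99, 0],
  ],
  jaw=[0, 0, 0, 0, 0, 0, 0, 0],
)

```text
time: 7.3
tool_pos: [0.4535, 0.12, 0.3574]
tool_rot: [-3.114, 0.003, 1.494]
contact_force: [0.4, -0.7, -2.3]
opening: 0.0099
grip_force: 58.0
```

Run:
```python
from h import *
np.set_printoptions(precision=4,suppress=True)
s=telemetry.observe(); print(s["tool_pos"],s["tool_rot"],s["contact_force"],s["qpos"],s["opening"])
im,c=shot("top","t4"); h=cv2.cvtColor(im,cv2.COLOR_BGR2HSV)
b=(h[...,0]>10)&(h[...,0]<32)&(h[...,1]>50)&(h[...,2]>120)
m=[x for x in blobs(b,2000) if 380<x[1][0]<440 and 230<x[1][1]<300][0][2]
def fit(pts):
    P=ray(c,pts,0.014)[:,:2]; return cv2.fitLine(P.astype(np.float32),cv2.DIST_HUBER,0,1e-4,1e-4).ravel()
L=[]
for r in range(245,296,2):
    k=np.where(m[r])[0]; L.append((k.min()-.5,k.max()+.5,r))
L=np.array(L); a=fit(L[:,[0,2]]); d=fit(L[:,[1,2]])
M=[]
for k in range(378,440,2):
    r=np.where(m[:,k])[0]; M.append((k,r.min()-.5,r.max()+.5))
M=np.array(M); t=fit(M[(M[:,0]<392)|(M[:,0]>418)][:,[0,1]]); f=fit(M[:,[0,2]])
for n,v in zip(("left","right","back","front"),(a,d,t,f)): print(n,v, np.degrees(np.arctan2(v[1],v[0])))
```

```text
[0.4535 0.12   0.3574] [-3.1139  0.003   1.4943] [ 0.4458 -0.6807 -2.3177] [0.0939 0.1825 1.3853 0.0017 1.6016 0.1705] 0.009940659033691764
left [ 0.9989  0.046   0.5434 -0.1491] 2.6372638
right [ 0.9988  0.0488  0.5365 -0.3846] 2.7971437
back [ 0.0453 -0.999   0.663  -0.2818] -87.4024
front [ 0.0462 -0.9989  0.4271 -0.261 ] -87.349266
```

View pics/t4.png

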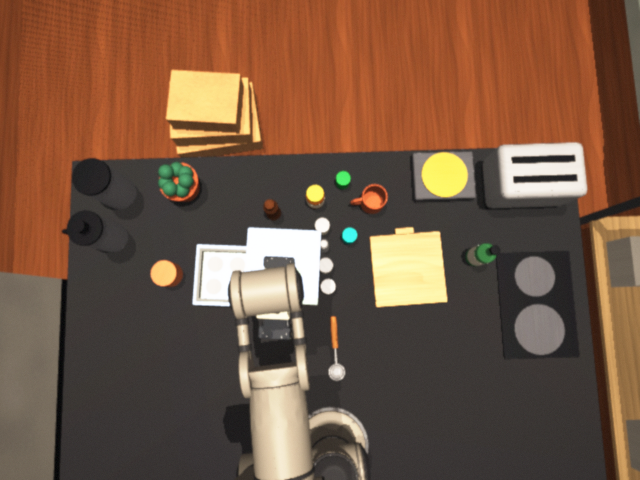

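The board fits at centre (0.545, −0.2665), yaw +0.047. The lid hangs level over the row and the well is open. Now I carry the lid to the board.

Request:
apply_moves(
  delta_pos=[
    [0, -0.06, 0],
    [0, -0.15, 0],
    [0, -0.24, 0],
    [0, -0.33, 0],
    [0.005, -0.42, 0],
    [0.01, -0.5, 0],
    [0.014, -0.55, 0],
    [0.014, -0.55, 0],
  ],
  dr=[
    [0, -0.02, 0],
    [0, -0.055, 0.05],
    [0, -0.055, 0.1],
    [0, -0.055, 0.15],
    [0, -0.055, 0.2],
    [0, -0.055, 0.244],
    [0, -0.055, 0.244],
    [0, -0.055, 0.244],
  ],
  jaw=[0, 0, 0, 0, 0, 0, 0, 0],
)

```text
time: 8.02
tool_pos: [0.4618, -0.1, 0.356]
tool_rot: [-3.138, 0.001, 1.615]
contact_force: [-0.6, 0.9, -1.8]
opening: 0.0094
grip_force: 58.0
```

Request:
apply_moves(
  delta_pos=[
    [0, -0.06, -0.02],
    [0, -0.14, -0.08],
    [0, -0.22, -0.16],
    [0, -0.3, -0.24],
    [0, -0.37, -0.32],
    [0, -0.425, -0.38],
    [0, -0.425, -0.42],
    [0, -0.425, -0.42],
  ],
  dr=[
    [0, 0, 0],
    [0, 0, 0],
    [0, 0, 0],
    [0, 0, 0],
    [0, 0, 0],
    [0, 0, 0],
    [0, 0, 0],
    [0, 0, 0],
  ],
  jaw=[0, 0, 0, 0, 0, 0, 0, 0],
)

```text
time: 8.68
tool_pos: [0.4597, -0.2654, 0.1846]
tool_rot: [-3.133, -0.007, 1.617]
contact_force: [0.4, 1.0, -2.1]
opening: 0.0096
grip_force: 58.0
```

Run:
```python
from h import *
np.set_printoptions(precision=4,suppress=True)
s=telemetry.observe(); print(s["tool_pos"],s["tool_rot"],s["contact_force"],s["qpos"],s["opening"])
im,c=shot("side"); cv2.imwrite("pics/s5.png",cv2.resize(im[150:430,160:460],None,fx=2,fy=2))
```

```text
[ 0.4597 -0.2654  0.1846] [-3.1335 -0.0067  1.617 ] [ 0.3864  0.9581 -2.0858] [-0.668   0.3959  1.5647 -0.0003  1.1915 -0.7142] 0.009627964044454075
```

View pics/s5.png

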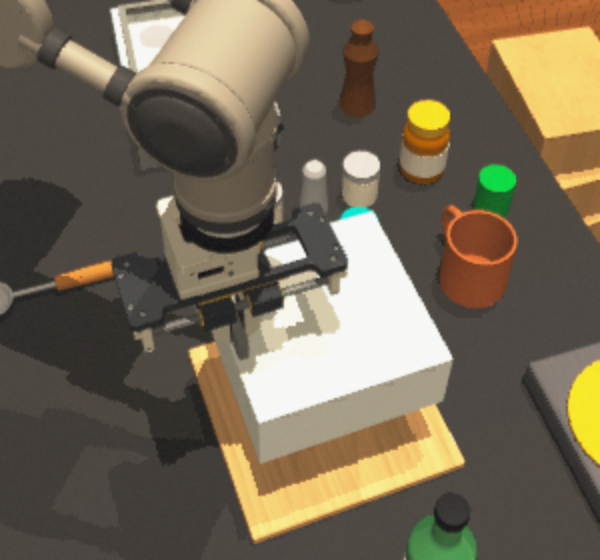

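Request:
apply_moves(
  delta_pos=[
    [0, -0.014, -0.06],
    [0, -0.014, -0.12],
    [0, -0.014, -0.17],
    [0, -0.014, -0.205],
    [0, -0.014, -0.222],
    [0, -0.014, -0.222],
    [0, -0.014, -0.222],
    [0, -0.014, -0.222],
  ],
  dr=[
    [0, 0, 0],
    [0, 0, 0],
    [0, 0, 0],
    [0, 0, 0],
    [0, 0, 0],
    [0, 0, 0],
    [0, 0, 0],
    [0, 0, 0],
  ],
  jaw=[0, 0, 0, 0, 0, 0, 0, 0],
)

```text
time: 9.4
tool_pos: [0.4629, -0.2732, 0.1031]
tool_rot: [3.139, 0.002, 1.618]
contact_force: [0.5, -0.3, -1.5]
opening: 0.0098
grip_force: 58.0
```

Request:
apply_moves(
  delta_pos=[
    [0, 0, -0.005],
    [0, 0, -0.01],
    [0, 0, -0.01],
  ],
  dr=[
    [0, 0, 0],
    [0, 0, 0],
    [0, 0, 0],
  ],
  jaw=[0, 0, 0],
)

```text
time: 9.65
tool_pos: [0.4618, -0.2731, 0.0977]
tool_rot: [3.141, 0.001, 1.618]
contact_force: [-0.0, -0.6, -1.8]
opening: 0.0093
grip_force: 58.0
```

Request:
apply_moves(
  delta_pos=[
    [-0.006, 0, 0],
    [-0.006, 0, -0.004],
    [-0.006, 0, -0.006],
    [-0.006, 0, -0.006],
  ],
  dr=[
    [0, 0, 0],
    [0, 0, 0],
    [0, 0, 0],
    [0, 0, 0],
  ],
  jaw=[0, 0, 0, 0],
)

```text
time: 9.98
tool_pos: [0.4592, -0.2733, 0.096]
tool_rot: [3.141, 0.001, 1.617]
contact_force: [-3.5, 0.9, 6.4]
opening: 0.0099
grip_force: 58.0
```

Request:
apply_moves(
  delta_pos=[
    [0, 0, 0.002],
    [0, 0, 0.004],
    [0, 0, 0.004],
    [0, 0, 0.004],
    [0, 0, 0.08],
    [0, 0, 0.16],
    [0, 0, 0.25],
    [0, 0, 0.35],
  ],
  dr=[
    [0, 0, 0],
    [0, 0, 0],
    [0, 0, 0],
    [0, 0, 0],
    [0, 0, 0],
    [0, 0, 0],
    [0, 0, 0],
    [0, 0, 0],
  ],
  jaw=[0.4, 0.4, 0.4, 0.4, 0.4, 0.4, 0.4, 0.4],
)

```text
time: 10.65
tool_pos: [0.4588, -0.2726, 0.2357]
tool_rot: [-3.14, -0.001, 1.618]
contact_force: [1.4, -0.3, 0.1]
opening: 0.0367
grip_force: 0.0
```

Request:
apply_moves(
  delta_pos=[
    [0, 0.05, 0.09],
    [0, 0.1, 0.18],
    [0, 0.2, 0.27],
    [0, 0.29, 0.36],
    [0, 0.34, 0.4],
    [0, 0.34, 0.4],
  ],
  dr=[
    [0, 0, 0.24],
    [0, 0, 0.48],
    [0, 0, 0.72],
    [0, 0, 0.96],
    [0, 0, 1],
    [0, 0, 1],
  ],
  jaw=[0.4, 0.5, 0.6, 0.7, 0.7, 0.7],
)

```text
time: 11.15
tool_pos: [0.4603, -0.1337, 0.4008]
tool_rot: [3.135, 0.007, 2.122]
contact_force: [0.6, 0.2, 0.3]
opening: 0.0626
grip_force: 0.0
```

Request:
apply_moves(
  delta_pos=[
    [0, 0.05, 0],
    [0, 0.1, 0],
    [0, 0.2, 0],
    [0, 0.29, 0],
    [0, 0.34, 0],
    [0, 0.34, 0],
  ],
  dr=[
    [0, 0, 0.24],
    [0, 0, 0.48],
    [0, 0, 0.72],
    [0, 0, 0.96],
    [0, 0, 1],
    [0, 0, 1],
  ],
  jaw=[0.7, 0.7, 0.7, 0.7, 0.7, 0.7],
)

```text
time: 11.65
tool_pos: [0.4592, 0.0019, 0.3949]
tool_rot: [3.14, 0.0, 2.622]
contact_force: [0.6, -0.9, 0.9]
opening: 0.0643
grip_force: 0.0
```

Request:
apply_moves(
  delta_pos=[
    [0, 0, 0],
    [0, 0, 0],
    [0, 0, 0],
    [0, 0, 0],
    [0, 0, 0],
    [0, 0, 0],
  ],
  dr=[
    [0, 0, 0.24],
    [0, 0, 0.48],
    [0, 0, 0.72],
    [0, 0, 0.96],
    [0, 0, 1],
    [0, 0, 1],
  ],
  jaw=[0.7, 0.7, 0.7, 0.7, 0.7, 0.7],
)

```text
time: 12.15
tool_pos: [0.4595, -0.0019, 0.3947]
tool_rot: [-3.142, 0.0, 3.114]
contact_force: [-0.3, -0.6, -0.5]
opening: 0.0642
grip_force: 0.0
```

```bash
cat > jars.py <<'E'
from h import *
np.set_printoptions(precision=4,suppress=True)
s=telemetry.observe(); print(s["tool_pos"],s["tool_rot"],s["qpos"][5],s["time"])
def jars(n):
    im,c=shot(n); h=cv2.cvtColor(im,cv2.COLOR_BGR2HSV)
    m=(h[...,1]<45)&(h[...,2]>185)
    for a,ce,M in blobs(m,40,3000):
        P=ray(c,ce,.06)[0]
        if .35<P[0]<.8 and -.12<P[1]<.12: print(n,a,ce,P)
    return im
jars("top"); im=jars("wrist")
E
python3 - <<'E'
from jars import *
cv2.imwrite("pics/w6.png",im)
im,c=shot("top"); h=cv2.cvtColor(im,cv2.COLOR_BGR2HSV)
m=(h[...,1]<40)&(h[...,2]>190)
for a,ce,M in blobs(m,1500):
    if 360<ce[0]<450: 
        r=rect(M); P=ray(c,r,.091); print("lid on board",P.mean(0),P)
E
```

```text
[ 0.4595 -0.0019  0.3947] [-3.1415  0.0001  3.1141] -1.7143739826756652 12.15
top 173 [321.8613 224.6705] [0.6895 0.0085 0.06  ]
top 51 [323.4314 243.4706] [0.6287 0.0053 0.06  ]
top 101 [325.4653 262.1584] [0.5689 0.0007 0.06  ]
top 87 [302.8161 284.7241] [0.4998 0.0741 0.06  ]
top 604 [331.8179 289.0877] [ 0.4835 -0.0166  0.06  ]
top 85 [361.8588 293.4588] [ 0.4671 -0.1103  0.06  ]
top 48 [297.5 327.5] [0.3677 0.0939 0.06  ]
wrist 306 [320.6307 221.2288] [ 0.5046 -0.0068  0.06  ]
wrist 642 [326.3956 257.5202] [0.5605 0.0001 0.06  ]
wrist 73 [330.1233 303.7534] [0.6371 0.0039 0.06  ]
wrist 294 [332.4456 328.5646] [0.6812 0.0065 0.06  ]
lid on board [ 0.5445 -0.2667  0.091 ] [[ 0.6357 -0.1656  0.091 ]
 [ 0.6478 -0.3608  0.091 ]
 [ 0.4532 -0.3661  0.091 ]
 [ 0.4414 -0.1742  0.091 ]]
```

View pics/w6.png

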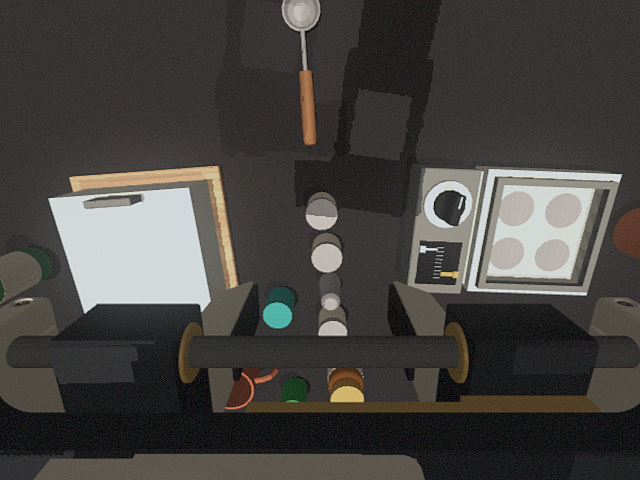

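The wrist view shows jar caps at (321,211), (327,252) and (332,328). The lid rests on the board, measured at (0.5445, −0.2667), within 1 mm of the board's centre. The open well's discs are near (515,208), (566,210), (507,253), (557,258).

Run:
```python
from h import *
np.set_printoptions(precision=4,suppress=True)
im=cv2.imread("pics/w6.png"); c=cam("wrist"); 
b=im.astype(int)
m=(b[...,2]-b[...,1]>6)&(b[...,2]>140)&(b[...,2]<230); m[:180]=0;m[285:]=0;m[:,:482]=0;m[:,600:]=0
D=[]
for a,ce,M in blobs(m,300):
    P=ray(c,ce,.03)[0]; D.append(P); print(a,ce,P)
D=np.array(D); print(D.mean(0))
print(np.linalg.norm(D-D.mean(0),axis=1), (D[:,None]-D[None]).tolist() and np.degrees(np.arctan2(*(D[1]-D[0])[[1,0]])))
# front jar: silhouette of cap incl. shadow
x=im[185:245,295:350]; g=cv2.cvtColor(x,cv2.COLOR_BGR2GRAY); print(((g>95).sum()))
for a,ce,M in blobs(g>95,200):
    P=rect(M)+[295,185]; print(a,ce+[295,185],P.tolist())
```

```text
nan<stdin>:9: RuntimeWarning: Mean of empty slice.
  ret = ret.dtype.type(ret / rcount)
<stdin>:10: RuntimeWarning: Mean of empty slice.
Traceback (most recent call last):
numpy.exceptions.AxisError: axis 1 is out of bounds for array of dimension 1
```

Run:
```python
from h import *
np.set_printoptions(precision=4,suppress=True)
im=cv2.imread("pics/w6.png"); c=cam("wrist"); g=cv2.cvtColor(im,cv2.COLOR_BGR2GRAY)
print(im[208,515],im[230,537],im[255,507])
R=g[185:285,490:595]; t=(int(g[208,515])+int(g[230,537]))/2
D=[]
for a,ce,M in blobs((R<t)&(R>t-40),500,3000):
    ce=ce+[490,185]; P=ray(c,ce,.03)[0]; D.append(P); print(a,ce,P)
print(np.mean(D,0))
print("clicked",ray(c,[[515,208],[566,210],[507,253],[557,258]],.03),ray(c,[[515,208],[566,210],[507,253],[557,258]],.03).mean(0))
```

```text
[174 182 187] [209 215 209] [177 183 189]
1863 [511.0934 229.1186] [0.5332 0.2854 0.03  ]
972 [562.9002 210.0864] [0.5054 0.3597 0.03  ]
861 [551.7491 254.7631] [0.5771 0.355  0.03  ]
[0.5385 0.3334 0.03  ]
clicked [[0.5001 0.2869 0.03  ]
 [0.5053 0.3644 0.03  ]
 [0.5722 0.2842 0.03  ]
 [0.5828 0.3642 0.03  ]] [0.5401 0.3249 0.03  ]
```

The well centre is (0.539, 0.3215) with yaw −0.067, matching the lid. First pick: the front jar.

Request:
apply_moves(
  delta_pos=[
    [0.0855, -0.0065, -0.1],
    [0.0855, -0.0065, -0.2],
    [0.0855, -0.0065, -0.3],
    [0.0855, -0.0065, -0.4],
    [0.0855, -0.0065, -0.5],
    [0.0855, -0.0065, -0.6],
    [0.0855, -0.0065, -0.69],
    [0.0855, -0.0065, -0.69],
  ],
  dr=[
    [0, 0, -0.088],
    [0, 0, -0.088],
    [0, 0, -0.088],
    [0, 0, -0.088],
    [0, 0, -0.088],
    [0, 0, -0.088],
    [0, 0, -0.088],
    [0, 0, -0.088],
  ],
  jaw=[0.75, 0.75, 0.75, 0.75, 0.75, 0.75, 0.75, 0.75],
)

```text
time: 12.97
tool_pos: [0.4892, -0.0032, 0.113]
tool_rot: [3.14, -0.012, 3.071]
contact_force: [-1.9, -0.2, 0.2]
opening: 0.0694
grip_force: 0.0
```

Request:
apply_moves(
  delta_pos=[
    [0, 0, 0],
    [0, 0, 0],
  ],
  dr=[
    [0, 0, 0],
    [0, 0, 0],
  ],
  jaw=[0.75, 0.75],
)

```text
time: 13.13
tool_pos: [0.4951, -0.004, 0.1211]
tool_rot: [-3.141, 0.004, 3.073]
contact_force: [1.3, -0.3, 0.3]
opening: 0.069
grip_force: 0.0
```

Run:
```python
from h import *
s=telemetry.observe(); print(s["tool_pos"],s["tool_rot"],s["time"])
im,c=shot("wrist","w7"); g=cv2.cvtColor(im,cv2.COLOR_BGR2GRAY)
for p in ([.4937,-.0045,.06],[.5605,.001,.06]): print(proj(c,p))
shot("side","s7")
```

```text
[ 0.49509326 -0.00401899  0.12110898] [-3.14134484  0.00364878  3.07271239] 13.1333
[[322.46742978 257.33210675]]
[[336.64862438 344.01201807]]
```

View pics/w7.png

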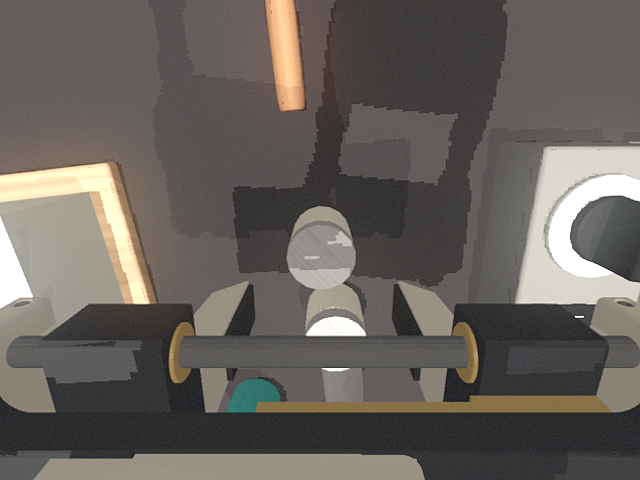

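The cap is at (321,255), against a prediction of (322,257), so the aim is good. I'll descend and grip.

Request:
apply_moves(
  delta_pos=[
    [0, 0, -0.06],
    [0, 0, -0.12],
    [0, 0, -0.18],
    [0, 0, -0.215],
    [0, 0, -0.215],
    [0, 0, -0.215],
  ],
  dr=[
    [0, 0, 0],
    [0, 0, 0],
    [0, 0, 0],
    [0, 0, 0],
    [0, 0, 0],
    [0, 0, 0],
  ],
  jaw=[0.75, 0.75, 0.75, 0.75, 0.75, 0.75],
)

```text
time: 13.73
tool_pos: [0.4946, -0.0038, 0.0344]
tool_rot: [-3.141, 0.002, 3.073]
contact_force: [-0.0, 0.3, 0.8]
opening: 0.0689
grip_force: 0.0
```

Request:
apply_moves(
  delta_pos=[
    [0, 0, 0],
    [0, 0, 0],
    [0, 0, 0],
    [0, 0, 0],
    [0, 0, 0],
    [0, 0, 0],
  ],
  dr=[
    [0, 0, 0],
    [0, 0, 0],
    [0, 0, 0],
    [0, 0, 0],
    [0, 0, 0],
    [0, 0, 0],
  ],
  jaw=[0.3, 0.3, 0.3, 0.3, 0.3, 0.3],
  force=25,
)

```text
time: 14.23
tool_pos: [0.4942, -0.0039, 0.0341]
tool_rot: [-3.141, 0.002, 3.074]
contact_force: [-0.2, -0.6, 7.0]
opening: 0.0457
grip_force: 25.0
```

Request:
apply_moves(
  delta_pos=[
    [0, 0, 0.05],
    [0, 0, 0.12],
    [0, 0, 0.2],
    [0, 0, 0.29],
    [0, 0, 0.37],
    [0, 0, 0.42],
    [0, 0, 0.42],
  ],
  dr=[
    [0, 0, 0],
    [0, 0, 0],
    [0, 0, 0],
    [0, 0, 0],
    [0, 0, 0],
    [0, 0, 0],
    [0, 0, 0],
  ],
  jaw=[0.3, 0.3, 0.3, 0.3, 0.3, 0.3, 0.3],
)

```text
time: 14.82
tool_pos: [0.4958, -0.004, 0.2057]
tool_rot: [-3.141, 0.009, 3.074]
contact_force: [1.3, -0.6, -2.0]
opening: 0.0454
grip_force: 25.0
```

Request:
apply_moves(
  delta_pos=[
    [0.004, 0.06, 0],
    [0.008, 0.14, 0],
    [0.012, 0.23, 0],
    [0.014, 0.32, 0],
    [0.014, 0.4, 0],
    [0.014, 0.455, 0],
    [0.014, 0.455, 0],
  ],
  dr=[
    [0, 0, 0],
    [0, 0, 0],
    [0, 0, 0],
    [0, 0, 0],
    [0, 0, 0],
    [0, 0, 0],
    [0, 0, 0],
  ],
  jaw=[0.3, 0.3, 0.3, 0.3, 0.3, 0.3, 0.3],
)

```text
time: 15.4
tool_pos: [0.4981, 0.182, 0.1996]
tool_rot: [3.141, -0.002, 3.077]
contact_force: [-0.5, -0.4, -0.5]
opening: 0.0453
grip_force: 25.0
```

Request:
apply_moves(
  delta_pos=[
    [0.004, 0.06, 0],
    [0.008, 0.14, 0],
    [0.012, 0.23, 0],
    [0.014, 0.32, 0],
    [0.014, 0.4, 0],
    [0.014, 0.454, 0],
    [0.014, 0.454, 0],
    [0.014, 0.454, 0],
  ],
  dr=[
    [0, 0, 0],
    [0, 0, 0],
    [0, 0, 0],
    [0, 0, 0],
    [0, 0, 0],
    [0, 0, 0],
    [0, 0, 0],
    [0, 0, 0],
  ],
  jaw=[0.3, 0.3, 0.3, 0.3, 0.3, 0.3, 0.3, 0.3],
)

```text
time: 16.07
tool_pos: [0.5041, 0.3599, 0.1994]
tool_rot: [-3.14, -0.002, 3.075]
contact_force: [-0.3, -0.4, -2.2]
opening: 0.0454
grip_force: 25.0
```

Request:
apply_moves(
  delta_pos=[
    [0, 0, -0.08],
    [0, 0, -0.16],
    [0, 0, -0.24],
    [0, 0, -0.3],
    [0, 0, -0.325],
    [0, 0, -0.325],
    [0, 0, -0.325],
  ],
  dr=[
    [0, 0, 0],
    [0, 0, 0],
    [0, 0, 0],
    [0, 0, 0],
    [0, 0, 0],
    [0, 0, 0],
    [0, 0, 0],
  ],
  jaw=[0.3, 0.3, 0.3, 0.3, 0.3, 0.3, 0.3],
)

```text
time: 16.65
tool_pos: [0.5054, 0.3591, 0.0716]
tool_rot: [-3.142, 0.001, 3.073]
contact_force: [-0.3, -0.6, -1.1]
opening: 0.0454
grip_force: 25.0
```

Request:
apply_moves(
  delta_pos=[
    [0, 0, -0.008],
    [0, 0, -0.016],
    [0, 0, -0.018],
    [0, 0, -0.018],
  ],
  dr=[
    [0, 0, 0],
    [0, 0, 0],
    [0, 0, 0],
    [0, 0, 0],
  ],
  jaw=[0.3, 0.3, 0.3, 0.3],
)

```text
time: 16.98
tool_pos: [0.505, 0.36, 0.0645]
tool_rot: [3.141, 0.001, 3.074]
contact_force: [-1.2, -0.4, -1.0]
opening: 0.0454
grip_force: 25.0
```

Request:
apply_moves(
  delta_pos=[
    [0, 0, 0],
    [0, 0, 0],
    [0, 0, 0],
    [0, 0, 0.04],
    [0, 0, 0.12],
    [0, 0, 0.21],
    [0, 0, 0.3],
    [0, 0, 0.34],
  ],
  dr=[
    [0, 0, 0],
    [0, 0, 0],
    [0, 0, 0],
    [0, 0, 0],
    [0, 0, 0],
    [0, 0, 0],
    [0, 0, 0],
    [0, 0, 0],
  ],
  jaw=[0.72, 0.72, 0.72, 0.72, 0.72, 0.72, 0.72, 0.72],
)

```text
time: 17.65
tool_pos: [0.5063, 0.3608, 0.2056]
tool_rot: [3.137, 0.007, 3.074]
contact_force: [1.3, 0.7, 1.1]
opening: 0.0661
grip_force: 0.0
```

```bash
sed -i 's/jars("wrist")$/jars("wrist"); c=cam("wrist")/' jars.py
python3 - <<'E'
from jars import *
print("expect",proj(cam("top"),[[.5055,.3598,.09]]),proj(cam("wrist"),[[.5055,.3598,.09]]))
cv2.imwrite("pics/w8.png",im)
E
```

```text
[0.5063 0.3608 0.2056] [3.1374 0.0072 3.0737] -1.00673793594308 17.65
top 175 [321.8914 224.7371] [0.6893 0.0084 0.06  ]
top 52 [323.3654 243.4231] [0.6289 0.0055 0.06  ]
top 179 [325.0391 264.8492] [0.5604 0.0023 0.06  ]
expect [[209.9267 285.1269]] [[321.1695 233.7366]]
```

Request:
apply_moves(
  delta_pos=[
    [0.02, -0.06, 0],
    [0.04, -0.15, 0],
    [0.06, -0.24, 0],
    [0.07, -0.33, 0],
    [0.07, -0.4, 0],
    [0.07, -0.45, 0],
    [0.07, -0.45, 0],
  ],
  dr=[
    [0, 0, 0],
    [0, 0, 0],
    [0, 0, 0],
    [0, 0, 0],
    [0, 0, 0],
    [0, 0, 0],
    [0, 0, 0],
  ],
  jaw=[0.75, 0.75, 0.75, 0.75, 0.75, 0.75, 0.75],
)

```text
time: 18.33
tool_pos: [0.5325, 0.1762, 0.1988]
tool_rot: [-3.14, -0.001, 3.07]
contact_force: [0.5, -0.2, 0.1]
opening: 0.069
grip_force: 0.0
```

Request:
apply_moves(
  delta_pos=[
    [0.02, -0.06, 0],
    [0.04, -0.15, 0],
    [0.06, -0.24, 0],
    [0.068, -0.33, -0.04],
    [0.068, -0.4, -0.09],
    [0.068, -0.446, -0.14],
    [0.068, -0.446, -0.18],
    [0.068, -0.446, -0.18],
  ],
  dr=[
    [0, 0, 0],
    [0, 0, 0],
    [0, 0, 0],
    [0, 0, 0],
    [0, 0, 0],
    [0, 0, 0],
    [0, 0, 0],
    [0, 0, 0],
  ],
  jaw=[0.75, 0.75, 0.75, 0.75, 0.75, 0.75, 0.75, 0.75],
)

```text
time: 19.0
tool_pos: [0.5576, 0.0012, 0.1238]
tool_rot: [3.141, -0.007, 3.072]
contact_force: [-0.6, 0.9, -0.8]
opening: 0.0687
grip_force: 0.0
```

Run:
```python
from jars import *
print("expect",proj(c,[[.5605,.0015,.06]]))
im2,ct=shot("top"); h=cv2.cvtColor(im2,cv2.COLOR_BGR2HSV)
x=im2[225:320,180:295]; cv2.imwrite("pics/t8.png",np.hstack([cv2.resize(x,(484,400)),im[120:480,220:440][:400].copy() if 0 else cv2.resize(im[120:360,230:430],(316,400))]))
```

```text
[0.5576 0.0012 0.1238] [ 3.1407 -0.0071  3.0716] -1.636540652946884 19.0
top 172 [321.8198 224.6802] [0.6894 0.0087 0.06  ]
top 48 [304.5208 247.6875] [0.617  0.0658 0.06  ]
top 333 [326.5285 250.2342] [ 0.6068 -0.0038  0.06  ]
top 46 [348.9348 252.3043] [ 0.5981 -0.0746  0.06  ]
top 47 [297.0426 302.4043] [0.4452 0.0936 0.06  ]
top 48 [345.0208 307.2917] [ 0.4257 -0.056   0.06  ]
wrist 114 [333.0088 370.    ] [0.6487 0.003  0.06  ]
wrist 445 [340.7618 396.4764] [0.6731 0.0074 0.06  ]
expect [[322.3198 257.6406]]
```

View pics/t8.png

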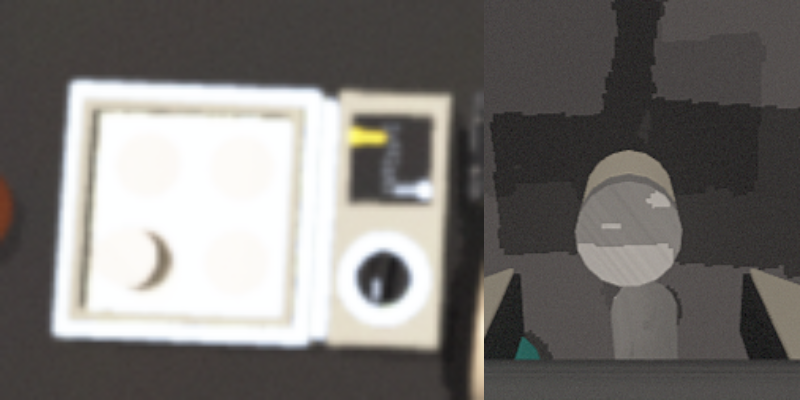

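The first jar stands in the well's front-left disc. The next cap is at (321,258), as expected, so I'll grip it.

Request:
apply_moves(
  delta_pos=[
    [0, 0, -0.06],
    [0, 0, -0.12],
    [0, 0, -0.18],
    [0, 0, -0.225],
    [0, 0, -0.235],
    [0, 0, -0.235],
    [0, 0, -0.235],
  ],
  dr=[
    [0, 0, 0],
    [0, 0, 0],
    [0, 0, 0],
    [0, 0, 0],
    [0, 0, 0],
    [0, 0, 0],
    [0, 0, 0],
  ],
  jaw=[0.75, 0.75, 0.75, 0.75, 0.75, 0.75, 0.75],
)

```text
time: 19.73
tool_pos: [0.5611, 0.002, 0.0353]
tool_rot: [-3.142, 0.003, 3.074]
contact_force: [-0.1, -0.4, -0.1]
opening: 0.0689
grip_force: 0.0
```

Request:
apply_moves(
  delta_pos=[
    [0, 0, 0],
    [0, 0, 0],
    [0, 0, 0],
    [0, 0, 0],
    [0, 0, 0],
    [0, 0, 0],
  ],
  dr=[
    [0, 0, 0],
    [0, 0, 0],
    [0, 0, 0],
    [0, 0, 0],
    [0, 0, 0],
    [0, 0, 0],
  ],
  jaw=[0.3, 0.3, 0.3, 0.3, 0.3, 0.3],
  force=25,
)

```text
time: 20.23
tool_pos: [0.5604, 0.0014, 0.0346]
tool_rot: [-3.142, 0.002, 3.073]
contact_force: [-0.6, 0.4, 5.9]
opening: 0.0456
grip_force: 25.0
```

Request:
apply_moves(
  delta_pos=[
    [0, 0, 0.05],
    [0, 0, 0.12],
    [0, 0, 0.2],
    [0, 0, 0.29],
    [0, 0, 0.37],
    [0, 0, 0.42],
    [0, 0, 0.42],
  ],
  dr=[
    [0, 0, 0],
    [0, 0, 0],
    [0, 0, 0],
    [0, 0, 0],
    [0, 0, 0],
    [0, 0, 0],
    [0, 0, 0],
  ],
  jaw=[0.3, 0.3, 0.3, 0.3, 0.3, 0.3, 0.3],
)

```text
time: 20.82
tool_pos: [0.5622, 0.0012, 0.2067]
tool_rot: [-3.141, 0.009, 3.074]
contact_force: [0.2, -0.1, -1.4]
opening: 0.0454
grip_force: 25.0
```

Request:
apply_moves(
  delta_pos=[
    [0.004, 0.06, 0],
    [0.008, 0.14, 0],
    [0.012, 0.23, 0],
    [0.021, 0.32, 0],
    [0.021, 0.4, 0],
    [0.021, 0.442, 0],
    [0.021, 0.442, 0],
  ],
  dr=[
    [0, 0, 0],
    [0, 0, 0],
    [0, 0, 0],
    [0, 0, 0],
    [0, 0, 0],
    [0, 0, 0],
    [0, 0, 0],
  ],
  jaw=[0.3, 0.3, 0.3, 0.3, 0.3, 0.3, 0.3],
)

```text
time: 21.4
tool_pos: [0.5672, 0.1819, 0.1999]
tool_rot: [3.141, -0.002, 3.078]
contact_force: [-0.2, -0.2, -1.8]
opening: 0.0456
grip_force: 25.0
```

Request:
apply_moves(
  delta_pos=[
    [0.004, 0.06, 0],
    [0.008, 0.14, 0],
    [0.012, 0.23, 0],
    [0.021, 0.32, 0],
    [0.021, 0.4, 0],
    [0.021, 0.442, 0],
    [0.021, 0.442, 0],
    [0.021, 0.442, 0],
  ],
  dr=[
    [0, 0, 0],
    [0, 0, 0],
    [0, 0, 0],
    [0, 0, 0],
    [0, 0, 0],
    [0, 0, 0],
    [0, 0, 0],
    [0, 0, 0],
  ],
  jaw=[0.3, 0.3, 0.3, 0.3, 0.3, 0.3, 0.3, 0.3],
)

```text
time: 22.07
tool_pos: [0.5763, 0.3548, 0.1999]
tool_rot: [-3.14, -0.002, 3.075]
contact_force: [1.1, -0.3, -2.4]
opening: 0.0456
grip_force: 25.0
```

Request:
apply_moves(
  delta_pos=[
    [0, 0, -0.08],
    [0, 0, -0.16],
    [0, 0, -0.24],
    [0, 0, -0.3],
    [0, 0, -0.325],
    [0, 0, -0.325],
    [0, 0, -0.325],
  ],
  dr=[
    [0, 0, 0],
    [0, 0, 0],
    [0, 0, 0],
    [0, 0, 0],
    [0, 0, 0],
    [0, 0, 0],
    [0, 0, 0],
  ],
  jaw=[0.3, 0.3, 0.3, 0.3, 0.3, 0.3, 0.3],
)

```text
time: 22.65
tool_pos: [0.5775, 0.3541, 0.0725]
tool_rot: [3.142, 0.001, 3.072]
contact_force: [0.7, -0.5, -0.5]
opening: 0.0455
grip_force: 25.0
```

Request:
apply_moves(
  delta_pos=[
    [0, 0, -0.008],
    [0, 0, -0.016],
    [0, 0, -0.019],
    [0, 0, -0.019],
  ],
  dr=[
    [0, 0, 0],
    [0, 0, 0],
    [0, 0, 0],
    [0, 0, 0],
  ],
  jaw=[0.3, 0.3, 0.3, 0.3],
)

```text
time: 22.98
tool_pos: [0.5769, 0.3552, 0.0648]
tool_rot: [3.141, 0.001, 3.074]
contact_force: [-0.4, 0.1, -1.3]
opening: 0.0456
grip_force: 25.0
```

Request:
apply_moves(
  delta_pos=[
    [0, 0, 0],
    [0, 0, 0],
    [0, 0, 0],
    [0, 0, 0.04],
    [0, 0, 0.12],
    [0, 0, 0.21],
    [0, 0, 0.3],
    [0, 0, 0.34],
  ],
  dr=[
    [0, 0, 0],
    [0, 0, 0],
    [0, 0, 0],
    [0, 0, 0],
    [0, 0, 0],
    [0, 0, 0],
    [0, 0, 0],
    [0, 0, 0],
  ],
  jaw=[0.72, 0.72, 0.72, 0.72, 0.72, 0.72, 0.72, 0.72],
)

```text
time: 23.65
tool_pos: [0.5784, 0.3559, 0.2064]
tool_rot: [3.138, 0.008, 3.074]
contact_force: [0.5, 0.3, 0.3]
opening: 0.066
grip_force: 0.0
```

```bash
python3 jars.py
```

```text
[0.5784 0.3559 0.2064] [3.1375 0.0078 3.0737] -1.0638620508751908 23.65
top 176 [321.9148 224.7727] [0.6891 0.0084 0.06  ]
top 53 [323.434  243.4528] [0.6288 0.0053 0.06  ]
```

Run:
```python
from h import *
np.set_printoptions(precision=4,suppress=True)
im,c=shot("top"); h=cv2.cvtColor(im,cv2.COLOR_BGR2HSV)
x=im[180:235,250:300]; b=x.astype(int)
m=(b[...,2]-b[...,0]>15)
for a,ce,M in blobs(m,15): 
    r=np.argwhere(M); lo,hi=r.min(0)[::-1]+[250,180],r.max(0)[::-1]+[250,180]
    print("mill",a,ce+[250,180],lo,hi,ray(c,ce+[250,180],.15),ray(c,[lo,hi],.15),ray(c,[lo,hi],0))
y=(h[...,0]>15)&(h[...,0]<35)&(h[...,1]>150)&(h[...,2]>150); y[:180]=0;y[215:]=0;y[:,:300]=0;y[:,335:]=0
for a,ce,M in blobs(y,20): print("honey",a,ce,ray(c,ce,.1))
```

```text
mill 304 [271.4803 208.8651] [262 198] [280 220] [[0.727 0.16  0.15 ]] [[0.7615 0.1883 0.15  ]
 [0.6921 0.1349 0.15  ]] [[0.7963 0.2058 0.    ]
 [0.7197 0.1469 0.    ]]
honey 64 [313.9375 196.1875] [[0.774 0.031 0.1  ]]
```

Mill edge (y ≥ 0.135) and honey edge (x ≥ 0.744) are clear of the gripper body over the third jar. Going there now.

Request:
apply_moves(
  delta_pos=[
    [0.02, -0.06, 0],
    [0.05, -0.14, 0],
    [0.08, -0.22, 0],
    [0.11, -0.3, 0],
    [0.13, -0.38, 0],
    [0.14, -0.434, 0],
    [0.14, -0.434, 0],
  ],
  dr=[
    [0, 0, 0],
    [0, 0, 0],
    [0, 0, 0],
    [0, 0, 0],
    [0, 0, 0],
    [0, 0, 0],
    [0, 0, 0],
  ],
  jaw=[0.75, 0.75, 0.75, 0.75, 0.75, 0.75, 0.75],
)

```text
time: 24.38
tool_pos: [0.6332, 0.1765, 0.1982]
tool_rot: [-3.139, -0.002, 3.069]
contact_force: [0.2, 0.9, -0.1]
opening: 0.0693
grip_force: 0.0
```

Request:
apply_moves(
  delta_pos=[
    [0.02, -0.06, 0],
    [0.05, -0.14, 0],
    [0.08, -0.22, 0],
    [0.11, -0.3, 0],
    [0.13, -0.38, 0],
    [0.139, -0.434, -0.08],
    [0.139, -0.434, -0.16],
    [0.139, -0.434, -0.16],
  ],
  dr=[
    [0, 0, 0],
    [0, 0, 0],
    [0, 0, 0],
    [0, 0, 0],
    [0, 0, 0],
    [0, 0, 0],
    [0, 0, 0],
    [0, 0, 0],
  ],
  jaw=[0.75, 0.75, 0.75, 0.75, 0.75, 0.75, 0.75, 0.75],
)

```text
time: 25.05
tool_pos: [0.6841, 0.0073, 0.1275]
tool_rot: [3.141, -0.014, 3.071]
contact_force: [-0.3, 0.7, -1.2]
opening: 0.0684
grip_force: 0.0
```

Run:
```python
from jars import *
e=proj(c,[[.689,.0078,.06]])[0]; print("expect",e)
g=cv2.cvtColor(im,cv2.COLOR_BGR2GRAY)[200:310,270:375]; t,m=cv2.threshold(g,0,255,cv2.THRESH_OTSU)
for a,ce,M in blobs(m,200):
    k=np.argwhere(M); print(t,a,ce+[270,200],k.min(0)[::-1]+[270,200],k.max(0)[::-1]+[270,200])
```

```text
[0.6841 0.0073 0.1275] [ 3.1408 -0.0142  3.0714] -1.602125597061592 25.05
top 40 [300.15  194.025] [0.7918 0.0755 0.06  ]
top 297 [322.2357 195.8519] [0.7836 0.0045 0.06  ]
top 40 [294.875 250.275] [0.6096 0.0966 0.06  ]
top 42 [341.0476 253.9048] [ 0.5937 -0.0495  0.06  ]
wrist 111 [324.3784 170.3063] [0.6279 0.013  0.06  ]
wrist 48 [334.875  237.8125] [0.6734 0.017  0.06  ]
wrist 399 [333.4135 270.9774] [0.6974 0.0146 0.06  ]
wrist 605 [311.4099 277.7372] [ 0.7014 -0.0011  0.06  ]
expect [321.8974 255.6515]
115.0 4032 [321.1468 253.6468] [288 213] [354 292]
```

Request:
apply_moves(
  delta_pos=[
    [0, 0, -0.06],
    [0, 0, -0.12],
    [0, 0, -0.18],
    [0, 0, -0.23],
    [0, 0, -0.25],
    [0, 0, -0.25],
    [0, 0, -0.25],
  ],
  dr=[
    [0, 0, 0],
    [0, 0, 0],
    [0, 0, 0],
    [0, 0, 0],
    [0, 0, 0],
    [0, 0, 0],
    [0, 0, 0],
  ],
  jaw=[0.75, 0.75, 0.75, 0.75, 0.75, 0.75, 0.75],
)

```text
time: 25.73
tool_pos: [0.6895, 0.0087, 0.0381]
tool_rot: [3.142, 0.003, 3.075]
contact_force: [0.5, 0.8, 0.9]
opening: 0.0692
grip_force: 0.0
```

Request:
apply_moves(
  delta_pos=[
    [0, 0, 0],
    [0, 0, 0],
    [0, 0, 0],
    [0, 0, 0],
    [0, 0, 0],
    [0, 0, 0],
  ],
  dr=[
    [0, 0, 0],
    [0, 0, 0],
    [0, 0, 0],
    [0, 0, 0],
    [0, 0, 0],
    [0, 0, 0],
  ],
  jaw=[0.3, 0.3, 0.3, 0.3, 0.3, 0.3],
  force=25,
)

```text
time: 26.23
tool_pos: [0.6889, 0.0078, 0.0373]
tool_rot: [3.142, 0.002, 3.073]
contact_force: [-0.6, -0.1, 4.6]
opening: 0.0453
grip_force: 25.0
```

Request:
apply_moves(
  delta_pos=[
    [0, 0, 0.05],
    [0, 0, 0.12],
    [0, 0, 0.2],
    [0, 0, 0.29],
    [0, 0, 0.37],
    [0, 0, 0.42],
    [0, 0, 0.42],
  ],
  dr=[
    [0, 0, 0],
    [0, 0, 0],
    [0, 0, 0],
    [0, 0, 0],
    [0, 0, 0],
    [0, 0, 0],
    [0, 0, 0],
  ],
  jaw=[0.3, 0.3, 0.3, 0.3, 0.3, 0.3, 0.3],
)

```text
time: 26.82
tool_pos: [0.6905, 0.0077, 0.2101]
tool_rot: [-3.141, 0.01, 3.074]
contact_force: [1.4, 0.1, -0.9]
opening: 0.0453
grip_force: 25.0
```

Request:
apply_moves(
  delta_pos=[
    [-0.03, 0.05, 0],
    [-0.06, 0.11, 0],
    [-0.1, 0.18, 0],
    [-0.14, 0.25, 0],
    [-0.18, 0.32, 0],
    [-0.19, 0.342, 0],
    [-0.19, 0.342, 0],
  ],
  dr=[
    [0, 0, 0],
    [0, 0, 0],
    [0, 0, 0],
    [0, 0, 0],
    [0, 0, 0],
    [0, 0, 0],
    [0, 0, 0],
  ],
  jaw=[0.3, 0.3, 0.3, 0.3, 0.3, 0.3, 0.3],
)

```text
time: 27.4
tool_pos: [0.6106, 0.1472, 0.2029]
tool_rot: [3.141, -0.002, 3.077]
contact_force: [0.4, 0.6, -2.0]
opening: 0.0452
grip_force: 25.0
```

Request:
apply_moves(
  delta_pos=[
    [-0.03, 0.05, 0],
    [-0.06, 0.11, 0],
    [-0.1, 0.18, 0],
    [-0.14, 0.25, 0],
    [-0.18, 0.32, 0],
    [-0.191, 0.342, 0],
    [-0.191, 0.342, 0],
    [-0.191, 0.342, 0],
  ],
  dr=[
    [0, 0, 0],
    [0, 0, 0],
    [0, 0, 0],
    [0, 0, 0],
    [0, 0, 0],
    [0, 0, 0],
    [0, 0, 0],
    [0, 0, 0],
  ],
  jaw=[0.3, 0.3, 0.3, 0.3, 0.3, 0.3, 0.3, 0.3],
)

```text
time: 28.07
tool_pos: [0.5367, 0.2805, 0.2036]
tool_rot: [-3.14, 0.0, 3.074]
contact_force: [-0.2, -0.0, -1.9]
opening: 0.0452
grip_force: 25.0
```

Request:
apply_moves(
  delta_pos=[
    [0, 0, -0.08],
    [0, 0, -0.16],
    [0, 0, -0.24],
    [0, 0, -0.3],
    [0, 0, -0.32],
    [0, 0, -0.32],
    [0, 0, -0.32],
  ],
  dr=[
    [0, 0, 0],
    [0, 0, 0],
    [0, 0, 0],
    [0, 0, 0],
    [0, 0, 0],
    [0, 0, 0],
    [0, 0, 0],
  ],
  jaw=[0.3, 0.3, 0.3, 0.3, 0.3, 0.3, 0.3],
)

```text
time: 28.65
tool_pos: [0.5373, 0.2805, 0.0769]
tool_rot: [3.141, 0.002, 3.072]
contact_force: [0.6, 0.2, -0.5]
opening: 0.0452
grip_force: 25.0
```

Request:
apply_moves(
  delta_pos=[
    [0, 0, -0.008],
    [0, 0, -0.016],
    [0, 0, -0.022],
    [0, 0, -0.023],
    [0, 0, -0.023],
  ],
  dr=[
    [0, 0, 0],
    [0, 0, 0],
    [0, 0, 0],
    [0, 0, 0],
    [0, 0, 0],
  ],
  jaw=[0.3, 0.3, 0.3, 0.3, 0.3],
)

```text
time: 29.07
tool_pos: [0.536, 0.2816, 0.0674]
tool_rot: [3.141, 0.001, 3.074]
contact_force: [0.7, 0.2, -0.3]
opening: 0.0454
grip_force: 25.0
```

Request:
apply_moves(
  delta_pos=[
    [0, 0, 0],
    [0, 0, 0],
    [0, 0, 0],
    [0, 0, 0.04],
    [0, 0, 0.12],
    [0, 0, 0.21],
    [0, 0, 0.3],
    [0, 0, 0.4],
  ],
  dr=[
    [0, 0, 0],
    [0, 0, 0],
    [0, 0, 0],
    [0, 0, 0],
    [0, 0, 0],
    [0, 0, 0],
    [0, 0, 0],
    [0, 0, 0],
  ],
  jaw=[0.66, 0.66, 0.66, 0.66, 0.66, 0.66, 0.66, 0.66],
)

```text
time: 29.73
tool_pos: [0.5354, 0.2813, 0.2283]
tool_rot: [-3.141, -0.001, 3.074]
contact_force: [0.5, 0.2, -0.5]
opening: 0.0605
grip_force: 0.0
```

Request:
apply_moves(
  delta_pos=[
    [-0.01, -0.08, 0.04],
    [-0.02, -0.17, 0.04],
    [-0.03, -0.27, 0.04],
    [-0.05, -0.37, 0.04],
    [-0.064, -0.4625, 0.04],
    [-0.064, -0.4625, 0.04],
    [-0.064, -0.4625, 0.04],
  ],
  dr=[
    [0, 0, -0.2],
    [0, 0, -0.4],
    [0, 0, -0.6],
    [0, 0, -0.8],
    [0, 0, -0.97],
    [0, 0, -0.97],
    [0, 0, -0.97],
  ],
  jaw=[0.66, 0.66, 0.66, 0.66, 0.66, 0.66, 0.66],
)

```text
time: 30.32
tool_pos: [0.5104, 0.0948, 0.2437]
tool_rot: [3.141, 0.001, 2.585]
contact_force: [-0.3, -0.0, 0.1]
opening: 0.0608
grip_force: 0.0
```

Run:
```python
from h import *
s=telemetry.observe(); print(s["tool_pos"],s["tool_rot"])
im,c=shot("top"); im2,c2=shot("side")
cv2.imwrite("pics/t9.png",np.hstack([cv2.resize(im[225:325,175:295],(420,350)),cv2.resize(im2[110:240,200:345],(380,350))]))
```

```text
[0.5104378  0.09477948 0.24373858] [3.14091274e+00 1.41961935e-03 2.58527479e+00]
```

View pics/t9.png

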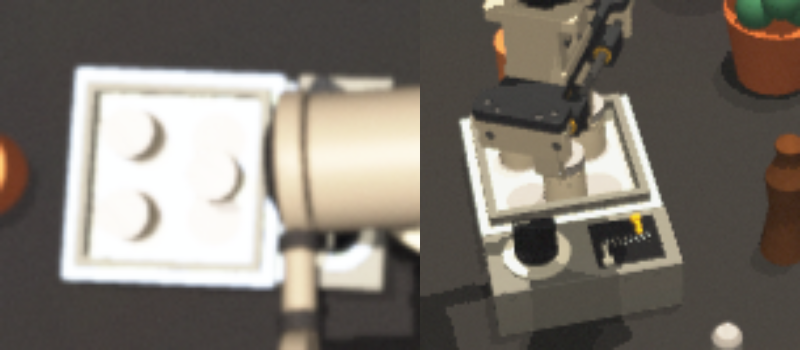

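All three jars stand in the well. Back to the lid.

Request:
apply_moves(
  delta_pos=[
    [-0.01, -0.08, 0],
    [-0.02, -0.17, 0],
    [-0.03, -0.27, 0],
    [-0.05, -0.37, 0],
    [-0.065, -0.4625, 0],
    [-0.065, -0.4625, 0],
    [-0.065, -0.4625, 0],
  ],
  dr=[
    [0, 0, -0.2],
    [0, 0, -0.4],
    [0, 0, -0.6],
    [0, 0, -0.8],
    [0, 0, -0.968],
    [0, 0, -0.968],
    [0, 0, -0.968],
  ],
  jaw=[0.6, 0.5, 0.4, 0.4, 0.4, 0.4, 0.4],
)

```text
time: 31.0
tool_pos: [0.4848, -0.0889, 0.243]
tool_rot: [3.141, 0.0, 2.104]
contact_force: [0.1, 0.5, -0.4]
opening: 0.0369
grip_force: 0.0
```

Request:
apply_moves(
  delta_pos=[
    [-0.01, -0.08, 0],
    [-0.02, -0.17, 0],
    [-0.03, -0.27, 0],
    [-0.05, -0.37, 0],
    [-0.064, -0.462, 0],
    [-0.064, -0.462, -0.08],
    [-0.064, -0.462, -0.17],
    [-0.064, -0.462, -0.17],
  ],
  dr=[
    [0, 0, -0.2],
    [0, 0, -0.4],
    [0, 0, -0.6],
    [0, 0, -0.8],
    [0, 0, -0.968],
    [0, 0, -0.968],
    [0, 0, -0.968],
    [0, 0, -0.968],
  ],
  jaw=[0.4, 0.4, 0.4, 0.4, 0.4, 0.4, 0.4, 0.4],
)

```text
time: 31.67
tool_pos: [0.457, -0.2697, 0.1691]
tool_rot: [-3.133, -0.008, 1.623]
contact_force: [-0.6, 0.9, -0.5]
opening: 0.0366
grip_force: 0.0
```

Request:
apply_moves(
  delta_pos=[
    [0, 0, 0],
    [0, 0, 0],
  ],
  dr=[
    [0, 0, 0],
    [0, 0, 0],
  ],
  jaw=[0.4, 0.4],
)

```text
time: 31.83
tool_pos: [0.4604, -0.2724, 0.1767]
tool_rot: [3.14, 0.002, 1.624]
contact_force: [0.0, 0.0, 0.1]
opening: 0.0368
grip_force: 0.0
```

Run:
```python
from h import *
s=telemetry.observe(); print(s["tool_pos"],s["tool_rot"])
im,c=shot("wrist","w10")
print(proj(c,[[.4592,-.2733,.121],[.5445,-.2667,.091]]))
```

```text
[ 0.46044366 -0.27239575  0.17671285] [3.14001672e+00 1.66665558e-03 1.62366567e+00]
[[321.98214094 262.6374111 ]
 [440.00944063 244.6857507 ]]
```

View pics/w10.png

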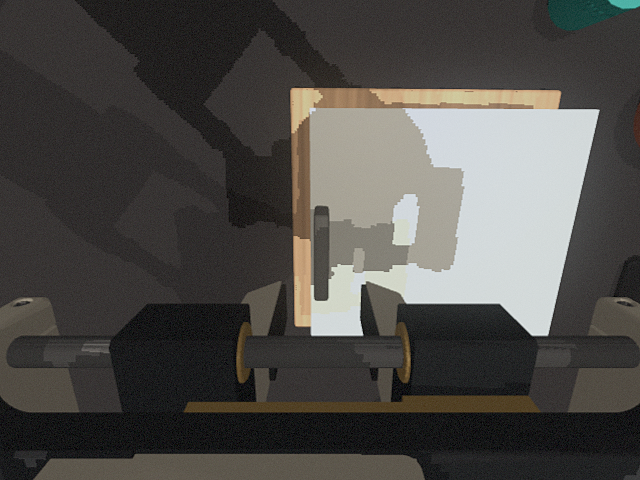

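The tab at (321,253) is centred between the fingers. I'll descend and pinch it.

Request:
apply_moves(
  delta_pos=[
    [-0.003, -0.002, -0.06],
    [-0.003, -0.002, -0.12],
    [-0.003, -0.002, -0.17],
    [-0.003, -0.002, -0.2],
    [-0.003, -0.002, -0.2],
    [-0.003, -0.002, -0.2],
    [-0.003, -0.002, -0.2],
  ],
  dr=[
    [0, 0, -0.013],
    [0, 0, -0.013],
    [0, 0, -0.013],
    [0, 0, -0.013],
    [0, 0, -0.013],
    [0, 0, -0.013],
    [0, 0, -0.013],
  ],
  jaw=[0.4, 0.4, 0.4, 0.4, 0.4, 0.4, 0.4],
)

```text
time: 32.47
tool_pos: [0.459, -0.2746, 0.0972]
tool_rot: [3.139, 0.003, 1.615]
contact_force: [0.3, -0.6, 0.1]
opening: 0.0369
grip_force: 0.0
```

Request:
apply_moves(
  delta_pos=[
    [0, 0, 0],
    [0, 0, 0],
    [0, 0, 0],
    [0, 0, 0],
    [0, 0, 0],
    [0, 0, 0],
    [0, 0, 0],
  ],
  dr=[
    [0, 0, 0],
    [0, 0, 0],
    [0, 0, 0],
    [0, 0, 0],
    [0, 0, 0],
    [0, 0, 0],
    [0, 0, 0],
  ],
  jaw=[0, 0, 0, 0, 0, 0, 0],
  force=58,
)

```text
time: 33.05
tool_pos: [0.4579, -0.2743, 0.0955]
tool_rot: [3.141, 0.001, 1.614]
contact_force: [0.4, 0.7, 3.6]
opening: 0.0099
grip_force: 58.0
```

Request:
apply_moves(
  delta_pos=[
    [0, 0, 0.03],
    [0, 0, 0.09],
    [0, 0, 0.17],
    [0, 0, 0.26],
    [0, 0, 0.35],
    [0, 0, 0.42],
    [0, 0, 0.42],
    [0, 0, 0.42],
  ],
  dr=[
    [0, 0, 0],
    [0, 0, 0],
    [0, 0, 0],
    [0, 0, 0],
    [0, 0, 0],
    [0, 0, 0],
    [0, 0, 0],
    [0, 0, 0],
  ],
  jaw=[0, 0, 0, 0, 0, 0, 0, 0],
)

```text
time: 33.72
tool_pos: [0.4577, -0.2743, 0.2638]
tool_rot: [3.14, 0.002, 1.614]
contact_force: [1.0, 0.1, -2.8]
opening: 0.0095
grip_force: 58.0
```

Request:
apply_moves(
  delta_pos=[
    [0, 0.04, 0],
    [0, 0.1, 0],
    [0, 0.17, 0],
    [0, 0.25, 0],
    [0, 0.33, 0],
    [0, 0.41, 0],
    [0, 0.47, 0],
    [0, 0.5, 0],
  ],
  dr=[
    [0, 0, 0],
    [0, 0, 0],
    [0, 0, 0],
    [0, 0, 0],
    [0, 0, 0],
    [0, 0, 0],
    [0, 0, 0],
    [0, 0, 0],
  ],
  jaw=[0, 0, 0, 0, 0, 0, 0, 0],
)

```text
time: 34.38
tool_pos: [0.4558, -0.0705, 0.261]
tool_rot: [-3.137, -0.002, 1.616]
contact_force: [-0.3, 0.4, -3.3]
opening: 0.0095
grip_force: 58.0
```

Request:
apply_moves(
  delta_pos=[
    [0, 0.06, 0],
    [0, 0.14, 0],
    [0, 0.22, 0],
    [0, 0.3, 0],
    [0, 0.38, 0],
    [0, 0.45, 0],
    [0, 0.5, 0],
    [0, 0.5, 0],
  ],
  dr=[
    [0, 0, -0.03],
    [0, 0, -0.06],
    [0, 0, -0.1],
    [0, 0, -0.14],
    [0, 0, -0.18],
    [0, 0, -0.234],
    [0, 0, -0.234],
    [0, 0, -0.234],
  ],
  jaw=[0, 0, 0, 0, 0, 0, 0, 0],
)

```text
time: 35.05
tool_pos: [0.4563, 0.129, 0.2613]
tool_rot: [-3.138, -0.0, 1.5]
contact_force: [-0.4, 0.6, -2.2]
opening: 0.0095
grip_force: 58.0
```

Request:
apply_moves(
  delta_pos=[
    [0, 0.06, 0],
    [0, 0.14, 0],
    [0, 0.22, 0],
    [0, 0.3, 0],
    [-0.004, 0.38, 0],
    [-0.008, 0.45, 0],
    [-0.008, 0.5, 0],
    [-0.008, 0.5, 0],
  ],
  dr=[
    [0, 0, 0],
    [0, 0, 0],
    [0, 0, 0],
    [0, 0, 0],
    [0, 0, 0],
    [0, 0, 0],
    [0, 0, 0],
    [0, 0, 0],
  ],
  jaw=[0, 0, 0, 0, 0, 0, 0, 0],
)

```text
time: 35.72
tool_pos: [0.4534, 0.3285, 0.2609]
tool_rot: [-3.138, 0.001, 1.5]
contact_force: [-0.9, -0.2, -2.0]
opening: 0.0095
grip_force: 58.0
```

Request:
apply_moves(
  delta_pos=[
    [0, 0, -0.03],
    [0, 0, -0.08],
    [0, 0, -0.12],
    [0, 0, -0.15],
    [0, 0, -0.15],
    [0, 0, -0.15],
  ],
  dr=[
    [0, 0, 0],
    [0, 0, 0],
    [0, 0, 0],
    [0, 0, 0],
    [0, 0, 0],
    [0, 0, 0],
  ],
  jaw=[0, 0, 0, 0, 0, 0],
)

```text
time: 36.22
tool_pos: [0.4541, 0.3247, 0.2019]
tool_rot: [-3.139, 0.003, 1.496]
contact_force: [0.5, 0.4, -2.7]
opening: 0.0094
grip_force: 58.0
```

Run:
```python
from h import *
s=telemetry.observe(); print(s["tool_pos"],s["tool_rot"],s["contact_force"],s["opening"])
im,c=shot("wrist"); im2,c2=shot("side")
cv2.imwrite("pics/w11.png",np.hstack([cv2.resize(im,(480,360)),cv2.resize(im2[60:260,180:350],(306,360))]))
```

```text
[0.45405231 0.32467809 0.20191749] [-3.13897154e+00  2.65012530e-03  1.49622488e+00] [ 0.53516617  0.40403583 -2.72061515] 0.009395751981113558
```

View pics/w11.png

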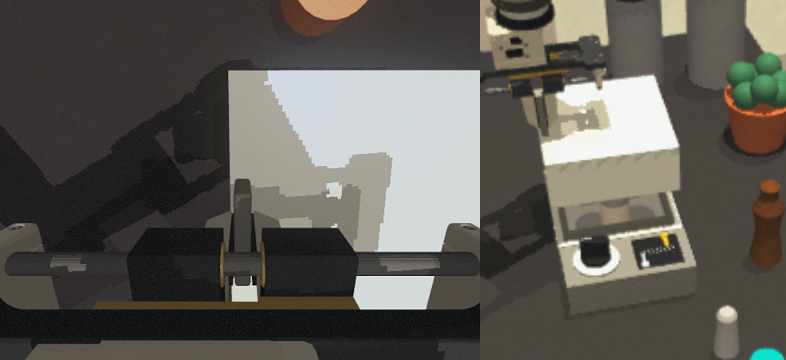

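The lid hangs level above the maker. Before lowering, I check its lateral position against the well.

Run:
```python
from h import *
np.set_printoptions(precision=4,suppress=True)
s=telemetry.observe(); im,c=shot("wrist"); g=im.min(2); zt=s["tool_pos"][2]-.005
m=g>110; m[300:]=0
cols=range(330,600,5); rows=list(range(105,200,3))
def fit(pts):
    P=ray(c,pts,zt)[:,:2]; return cv2.fitLine(P.astype(np.float32),cv2.DIST_HUBER,0,1e-4,1e-4).ravel()
far=fit([(k,np.min(np.where(m[60:,k])[0])+60-.5) for k in cols])
fr=fit([(np.min(np.where(m[r,280:])[0])+280-.5,r) for r in rows])
print(far,fr,np.arctan2(far[1],far[0]),np.arctan2(-fr[0],fr[1])if fr[1]>0 else np.arctan2(fr[0],-fr[1]))
y=-.068; ex=np.array([np.cos(y),np.sin(y)]); ey=np.array([-ex[1],ex[0]])
W=np.array([.539,.3215]); print("centre err along ex",(fr[2:]-W)@ex+.094,"ey",(far[2:]-W)@ey-.094)
```

```text
[ 0.9972 -0.0747  0.5362  0.4162] [0.0736 0.9973 0.4515 0.3981] -0.07478193 -0.07366641
centre err along ex 0.0015038665193536777 ey 0.00026524344269641953
```

Request:
apply_moves(
  delta_pos=[
    [-0.002, 0, -0.03],
    [-0.002, 0, -0.07],
    [-0.002, 0, -0.1],
    [-0.002, 0, -0.125],
    [-0.002, 0, -0.14],
    [-0.002, 0, -0.15],
    [-0.002, 0, -0.16],
    [-0.002, 0, -0.16],
  ],
  dr=[
    [0, 0, 0.01],
    [0, 0, 0.01],
    [0, 0, 0.01],
    [0, 0, 0.01],
    [0, 0, 0.01],
    [0, 0, 0.01],
    [0, 0, 0.01],
    [0, 0, 0.01],
  ],
  jaw=[0, 0, 0, 0, 0, 0, 0, 0],
)

```text
time: 37.03
tool_pos: [0.4536, 0.3259, 0.1389]
tool_rot: [-3.141, 0.001, 1.502]
contact_force: [-0.3, -0.8, -2.5]
opening: 0.0093
grip_force: 58.0
```

Request:
apply_moves(
  delta_pos=[
    [0, 0, -0.006],
    [0, 0, -0.012],
    [0, 0, -0.018],
    [0, 0, -0.022],
    [0, 0, -0.022],
  ],
  dr=[
    [0, 0, 0],
    [0, 0, 0],
    [0, 0, 0],
    [0, 0, 0],
    [0, 0, 0],
  ],
  jaw=[0, 0, 0, 0, 0],
)

```text
time: 37.45
tool_pos: [0.4535, 0.3258, 0.13]
tool_rot: [-3.141, 0.001, 1.502]
contact_force: [-0.2, 0.4, -2.4]
opening: 0.0095
grip_force: 58.0
```

Request:
apply_moves(
  delta_pos=[
    [0, 0, -0.003],
    [0, 0, -0.006],
    [0, 0, -0.009],
    [0, 0, -0.009],
  ],
  dr=[
    [0, 0, 0],
    [0, 0, 0],
    [0, 0, 0],
    [0, 0, 0],
  ],
  jaw=[0, 0, 0, 0],
)

```text
time: 37.78
tool_pos: [0.4537, 0.326, 0.1275]
tool_rot: [3.141, 0.0, 1.502]
contact_force: [-2.3, -0.2, 2.6]
opening: 0.0094
grip_force: 58.0
```

Request:
apply_moves(
  delta_pos=[
    [0, 0, 0],
    [0, 0, 0],
    [0, 0, 0],
    [0, 0, 0.05],
    [0, 0, 0.13],
    [0, 0, 0.22],
    [0, 0, 0.3],
    [0, 0, 0.3],
  ],
  dr=[
    [0, 0, 0],
    [0, 0, 0],
    [0, 0, 0],
    [0, 0, 0],
    [0, 0, 0],
    [0, 0, 0],
    [0, 0, 0],
    [0, 0, 0],
  ],
  jaw=[0.4, 0.4, 0.4, 0.4, 0.4, 0.4, 0.4, 0.4],
)

```text
time: 38.45
tool_pos: [0.4563, 0.3274, 0.2538]
tool_rot: [3.131, -0.006, 1.502]
contact_force: [0.4, 0.6, -0.7]
opening: 0.0367
grip_force: 0.0
```

Request:
apply_moves(
  delta_pos=[
    [0.02, -0.06, 0.03],
    [0.05, -0.14, 0.06],
    [0.08, -0.22, 0.09],
    [0.1, -0.3, 0.1],
    [0.115, -0.34, 0.1],
    [0.115, -0.34, 0.1],
    [0.115, -0.34, 0.1],
    [0.115, -0.34, 0.1],
  ],
  dr=[
    [0, 0, 0],
    [0, 0, 0],
    [0, 0, 0],
    [0, 0, 0],
    [0, 0, 0],
    [0, 0, 0],
    [0, 0, 0],
    [0, 0, 0],
  ],
  jaw=[0.4, 0.4, 0.4, 0.4, 0.4, 0.4, 0.4, 0.4],
)

```text
time: 39.12
tool_pos: [0.4994, 0.1905, 0.2864]
tool_rot: [-3.141, 0.0, 1.502]
contact_force: [-0.4, -0.1, -0.4]
opening: 0.0363
grip_force: 0.0
```

Run:
```python
from h import *
s=telemetry.observe(); print(s["tool_pos"],s["tool_rot"])
im,c=shot("wrist","w12full"); print(im[100:330,200:470].shape)
cv2.imwrite("pics/w12.png",cv2.resize(im[60:310,180:500],None,fx=2.4,fy=2.4,interpolation=cv2.INTER_NEAREST))
```

```text
[0.49940045 0.19047509 0.28642497] [-3.14117378e+00  2.74795569e-04  1.50211976e+00]
(230, 270, 3)
```

View pics/w12.png

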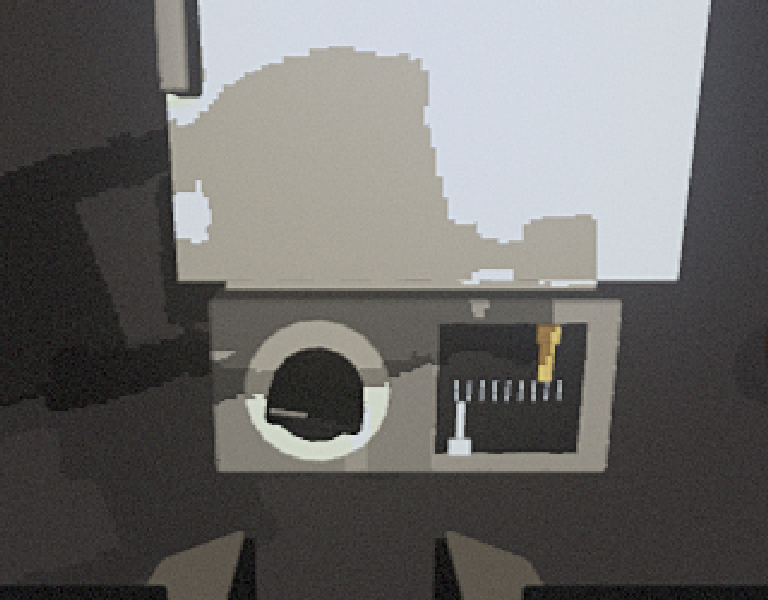

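Crop: the dial's dark disc is centred near (317,398), with the white index line at its left end (268–307,413). The pointer tip is at (460,402), the marker tip at (545,381). I need a brightened zoom to read the bar's direction.

Run:
```python
from h import *
np.set_printoptions(precision=4,suppress=True)
im=cv2.imread("pics/w12full.png"); c=cam("wrist")
x=im[195:255,278:345].astype(float); x=np.clip(x*3.0-30,0,255).astype(np.uint8)
cv2.imwrite("pics/d12.png",cv2.resize(x,None,fx=9,fy=9,interpolation=cv2.INTER_NEAREST))
f=lambda u,v:(180+u/2.4,60+v/2.4)
print("ring",ray(c,[f(317,390)],.061),"pointer",ray(c,[f(460,402)],.063),"mark",ray(c,[f(545,381)],.063))
print("idx",ray(c,[f(268,412),f(307,415)],.104))
```

```text
ring [[0.4849 0.1726 0.061 ]] pointer [[0.5511 0.1628 0.063 ]] mark [[0.5906 0.1703 0.063 ]]
idx [[0.4659 0.1758 0.104 ]
 [0.4821 0.1734 0.104 ]]
```

View pics/d12.png

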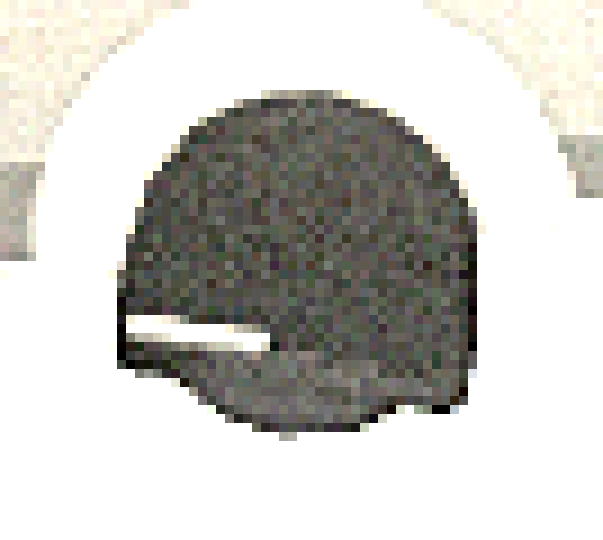

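The bar lies at about −9° in the world, axis at (0.4853, 0.1727), which agrees with the geometry. The pointer must travel about 38.9 mm, so ≈4.86 rad clockwise. I rotate the wrist to match the bar.

Request:
apply_moves(
  delta_pos=[
    [-0.01, -0.01, -0.05],
    [-0.02, -0.03, -0.1],
    [-0.035, -0.045, -0.15],
    [-0.035, -0.045, -0.2],
    [-0.035, -0.045, -0.2],
    [-0.035, -0.045, -0.2],
  ],
  dr=[
    [0, 0, 0.22],
    [0, 0, 0.45],
    [0, 0, 0.68],
    [0, 0, 0.9],
    [0, 0, 0.99],
    [0, 0, 0.99],
  ],
  jaw=[0.4, 0.4, 0.4, 0.4, 0.4, 0.4],
)

```text
time: 39.67
tool_pos: [0.4845, 0.1729, 0.2055]
tool_rot: [-3.139, -0.0, 2.0]
contact_force: [-0.3, 0.8, 0.3]
opening: 0.0368
grip_force: 0.0
```

Request:
apply_moves(
  delta_pos=[
    [0, 0, 0],
    [0, 0, 0],
    [0, 0, 0],
    [0, 0, 0],
    [0, 0, 0],
    [0, 0, 0],
  ],
  dr=[
    [0, 0, 0.22],
    [0, 0, 0.45],
    [0, 0, 0.68],
    [0, 0, 0.9],
    [0, 0, 0.99],
    [0, 0, 0.99],
  ],
  jaw=[0.4, 0.4, 0.4, 0.4, 0.4, 0.4],
)

```text
time: 40.17
tool_pos: [0.4858, 0.1729, 0.2073]
tool_rot: [3.14, 0.001, 2.493]
contact_force: [-0.6, -0.2, 0.0]
opening: 0.0367
grip_force: 0.0
```

Request:
apply_moves(
  delta_pos=[
    [0, 0, 0],
    [0, 0, 0],
    [0, 0, 0],
    [0, 0, 0],
    [0, 0, 0],
    [0, 0, 0],
    [0, 0, 0],
  ],
  dr=[
    [0, 0, 0.22],
    [0, 0, 0.45],
    [0, 0, 0.68],
    [0, 0, 0.9],
    [0, 0, 0.986],
    [0, 0, 0.986],
    [0, 0, 0.986],
  ],
  jaw=[0.4, 0.4, 0.4, 0.4, 0.4, 0.4, 0.4],
)

```text
time: 40.75
tool_pos: [0.4857, 0.1724, 0.2071]
tool_rot: [3.141, 0.001, 2.982]
contact_force: [-0.6, -0.2, 0.3]
opening: 0.0367
grip_force: 0.0
```

Run:
```python
from h import *
np.set_printoptions(precision=4,suppress=True)
s=telemetry.observe(); print(s["tool_pos"],s["tool_rot"],s["qpos"][5])
im,c=shot("wrist","w13"); 
a=.157; b=np.array([np.cos(a),-np.sin(a)]); A=np.array([.4853,.1727])
P=proj(c,[[*(A-.021*b),.104],[*(A+.021*b),.104],[*A,.061]]); print(P)
# white index on bar
g=im.min(2); d=im[150:330,230:400].copy(); d=np.clip(d.astype(float)*2-20,0,255).astype(np.uint8)
for p in P: cv2.circle(d,tuple((p-[230,150]).round().astype(int).tolist()),2,(0,0,255),-1)
cv2.imwrite("pics/d13.png",cv2.resize(d,None,fx=3,fy=3,interpolation=cv2.INTER_NEAREST))
```

```text
[0.4857 0.1724 0.2071] [3.1412 0.0013 2.9822] -1.2189578706938209
[[323.5077 212.9976]
 [323.6449 264.8135]
 [323.5051 224.8514]]
```

I've gone over the 14-picture viewing limit, so from here I use numeric checks only. The bar alignment gets measured from its white index line.

```bash
cat > scale.py <<'E'
from h import *
np.set_printoptions(precision=4,suppress=True)
def idx(im,c,A=(.4853,.1727)):
    # white index line on the dark bar: small bright blob inside dial radius at z=.104
    g=im.min(2); h=[]
    rr=proj(c,[[*A,.104]])[0]; R=np.linalg.norm(proj(c,[[A[0]+.021,A[1],.104]])[0]-rr)
    yy,xx=np.mgrid[:480,:640]; m=(g>110)&(np.hypot(xx-rr[0],yy-rr[1])<R*1.15)
    for a,ce,M in blobs(m,8):
        k=np.argwhere(M)[:,::-1].astype(np.float32)
        (cx,cy),(w,hh),ang=cv2.minAreaRect(k); box=cv2.boxPoints(((cx,cy),(w,hh),ang))
        v=cv2.fitLine(k,cv2.DIST_L2,0,.01,.01).ravel()
        e=ray(c,[v[2:]-8*v[:2],v[2:]+8*v[:2]],.104); d=e[1]-e[0]
        print("idx",a,ce.round(1),round(float(w),1),round(float(hh),1),ray(c,ce,.104)[0],"ang",np.arctan2(d[1],d[0]))
E
python3 - <<'E'
from scale import *
im=cv2.imread("pics/w13.png"); c=cam("wrist"); idx(im,c)
p=proj(c,[[.4853,.1727,.104]])[0].astype(int); g=im.max(2)
for r in range(195,285,5): print(r,g[r,285:365:5])
E
```

```text
idx 23 [324.  224.1] 1.1 18.0 [0.4731 0.1749 0.104 ] ang 2.9452523989842248
idx 275 [302.9 246. ] 34.9 13.8 [0.4879 0.1559 0.104 ] ang 0.3931362371897662
idx 310 [343.4 246.3] 14.7 36.8 [0.4931 0.1869 0.104 ] ang 2.378513347587953
idx 32 [308.8 262.8] 13.0 3.6 [0.5024 0.158  0.104 ] ang 0.7497739619587144
195 [ 67  70  63 117 128 125 125 129 126 127 126 126 125  96  70  71]
200 [ 67  71 129 124 127 126 125 130 136 127 131 130 148 170  89  66]
205 [ 64  77 126 128 124  79  36  33  31  35  23 127 132 135 130  69]
210 [ 74 131 129 128  34  33  27  32  24  28  31  40 131 127 125  71]
215 [ 61 129 131 119  36  30  38  36 116  34  27  34  50 183 127 112]
220 [ 96 127 126  19  21  43  19  27 118  38  37  40  35 133 125 127]
225 [108 165 163  32  36  27  25  28 113  34  34  42  51 169 171 171]
230 [ 95 163 164  25  36  38  24  36 116  34  34  40  37 175 170 154]
235 [ 94 161 164  68  37  32  27  38  42  28  44  39  39 167 167 117]
240 [ 92 158 162 167  38  34  35  36  30  39  42  41 172 166 170  98]
245 [ 90  94 163 165 169  36  36  40  28  30  41 135 165 166 109 101]
250 [ 96  93  88 165 166 167  26  37  30  36 168 166 168 122  96  96]
255 [148 160  90  92 169 165  16  44  43  29 166 170  97  93 102 100]
260 [151 152 152 161 152  87  34  44  39  48  88  90  92  94  96  91]
265 [154 156 153 153 152 156  96  93  92  94  94  93  92  97  94  97]
270 [154 155 150 152 152 147 154  93  94  94  98  94  93  93 125 151]
275 [144 151 150 153 150 150 151 152  90  87  98  91  90 151 152 150]
280 [135 152 150 153 152 155 157 156 160  67  53  54  44  43  48  39]
```

Request:
apply_moves(
  delta_pos=[
    [0, 0, -0.08],
    [0, 0, -0.16],
    [0, 0, -0.24],
    [0, 0, -0.3],
    [0, 0, -0.318],
    [0, 0, -0.318],
    [0, 0, -0.318],
  ],
  dr=[
    [0, 0, -0.06],
    [0, 0, -0.06],
    [0, 0, -0.06],
    [0, 0, -0.06],
    [0, 0, -0.06],
    [0, 0, -0.06],
    [0, 0, -0.06],
  ],
  jaw=[0.4, 0.4, 0.4, 0.4, 0.4, 0.4, 0.4],
)

```text
time: 41.38
tool_pos: [0.4863, 0.1721, 0.0804]
tool_rot: [3.141, 0.002, 2.954]
contact_force: [0.3, 1.4, -0.0]
opening: 0.0368
grip_force: 0.0
```

Request:
apply_moves(
  delta_pos=[
    [0, 0, 0],
    [0, 0, 0],
    [0, 0, 0],
    [0, 0, 0],
    [0, 0, 0],
    [0, 0, 0],
  ],
  dr=[
    [0, 0, 0],
    [0, 0, 0],
    [0, 0, 0],
    [0, 0, 0],
    [0, 0, 0],
    [0, 0, 0],
  ],
  jaw=[0, 0, 0, 0, 0, 0],
  force=25,
)

```text
time: 41.88
tool_pos: [0.4862, 0.1725, 0.0805]
tool_rot: [3.14, 0.002, 2.955]
contact_force: [-0.8, 3.9, 6.7]
opening: 0.0139
grip_force: 25.0
```

Request:
apply_moves(
  delta_pos=[
    [0, 0, 0],
    [0, 0, 0],
    [0, 0, 0],
    [0, 0, 0],
    [0, 0, 0],
    [0, 0, 0],
    [0, 0, 0],
    [0, 0, 0],
  ],
  dr=[
    [0, 0, -0.15],
    [0, 0, -0.3],
    [0, 0, -0.45],
    [0, 0, -0.6],
    [0, 0, -0.75],
    [0, 0, -0.9],
    [0, 0, -1],
    [0, 0, -1],
  ],
  jaw=[0, 0, 0, 0, 0, 0, 0, 0],
)

```text
time: 42.55
tool_pos: [0.486, 0.1721, 0.0805]
tool_rot: [3.14, 0.002, 2.452]
contact_force: [-1.2, 2.2, 7.4]
opening: 0.0138
grip_force: 25.0
```

Request:
apply_moves(
  delta_pos=[
    [0, 0, 0],
    [0, 0, 0],
    [0, 0, 0],
    [0, 0, 0],
    [0, 0, 0],
    [0, 0, 0],
    [0, 0, 0],
  ],
  dr=[
    [0, 0, -0.18],
    [0, 0, -0.36],
    [0, 0, -0.54],
    [0, 0, -0.72],
    [0, 0, -0.9],
    [0, 0, -1],
    [0, 0, -1],
  ],
  jaw=[0, 0, 0, 0, 0, 0, 0],
)

```text
time: 43.13
tool_pos: [0.4856, 0.1718, 0.0805]
tool_rot: [3.141, 0.001, 1.952]
contact_force: [-2.1, 0.7, 8.6]
opening: 0.0135
grip_force: 25.0
```

Request:
apply_moves(
  delta_pos=[
    [0, 0, 0],
    [0, 0, 0],
    [0, 0, 0],
    [0, 0, 0],
    [0, 0, 0],
    [0, 0, 0],
    [0, 0, 0],
  ],
  dr=[
    [0, 0, -0.18],
    [0, 0, -0.36],
    [0, 0, -0.54],
    [0, 0, -0.72],
    [0, 0, -0.9],
    [0, 0, -1],
    [0, 0, -1],
  ],
  jaw=[0, 0, 0, 0, 0, 0, 0],
)

```text
time: 43.72
tool_pos: [0.4852, 0.1718, 0.0805]
tool_rot: [-3.141, 0.001, 1.452]
contact_force: [-3.6, 0.1, 10.9]
opening: 0.0138
grip_force: 25.0
```

Request:
apply_moves(
  delta_pos=[
    [0, 0, 0],
    [0, 0, 0],
    [0, 0, 0],
    [0, 0, 0],
    [0, 0, 0],
    [0, 0, 0],
    [0, 0, 0],
  ],
  dr=[
    [0, 0, -0.18],
    [0, 0, -0.36],
    [0, 0, -0.54],
    [0, 0, -0.72],
    [0, 0, -0.9],
    [0, 0, -1],
    [0, 0, -1],
  ],
  jaw=[0, 0, 0, 0, 0, 0, 0],
)

```text
time: 44.3
tool_pos: [0.4847, 0.172, 0.0805]
tool_rot: [-3.141, 0.001, 0.952]
contact_force: [-4.6, 0.6, 11.0]
opening: 0.0138
grip_force: 25.0
```

Request:
apply_moves(
  delta_pos=[
    [0, 0, 0],
    [0, 0, 0],
    [0, 0, 0],
    [0, 0, 0],
    [0, 0, 0],
    [0, 0, 0],
    [0, 0, 0],
  ],
  dr=[
    [0, 0, -0.18],
    [0, 0, -0.36],
    [0, 0, -0.54],
    [0, 0, -0.72],
    [0, 0, -0.9],
    [0, 0, -1],
    [0, 0, -1],
  ],
  jaw=[0, 0, 0, 0, 0, 0, 0],
)

```text
time: 44.88
tool_pos: [0.4844, 0.1723, 0.0805]
tool_rot: [-3.14, 0.002, 0.452]
contact_force: [-6.4, 2.2, 11.5]
opening: 0.0138
grip_force: 25.0
```

Request:
apply_moves(
  delta_pos=[
    [0, 0, 0],
    [0, 0, 0],
    [0, 0, 0],
    [0, 0, 0],
    [0, 0, 0],
    [0, 0, 0],
    [0, 0, 0],
  ],
  dr=[
    [0, 0, -0.18],
    [0, 0, -0.36],
    [0, 0, -0.54],
    [0, 0, -0.72],
    [0, 0, -0.9],
    [0, 0, -1],
    [0, 0, -1],
  ],
  jaw=[0, 0, 0, 0, 0, 0, 0],
)

```text
time: 45.47
tool_pos: [0.4843, 0.1728, 0.0805]
tool_rot: [-3.141, 0.003, -0.048]
contact_force: [-6.6, 5.0, 11.9]
opening: 0.0137
grip_force: 25.0
```

Run:
```python
from h import *
s=telemetry.observe(); print(s["tool_pos"],s["tool_rot"],s["qpos"],s["contact_force"],s["time"])
```

```text
[0.48433124 0.17277259 0.08049539] [-3.14052621e+00  2.61119813e-03 -4.78718966e-02] [0.19249039 0.49152823 1.7434163  0.00210103 0.90893145 1.80986684] [-6.64105796  4.98637674 11.88073598] 45.4667
```

Request:
apply_moves(
  delta_pos=[
    [0, 0, 0],
    [0, 0, 0],
    [0, 0, 0],
    [0, 0, 0],
    [0, 0, 0],
    [0, 0, 0],
    [0, 0, 0],
  ],
  dr=[
    [0, 0, -0.18],
    [0, 0, -0.36],
    [0, 0, -0.54],
    [0, 0, -0.72],
    [0, 0, -0.9],
    [0, 0, -1],
    [0, 0, -1],
  ],
  jaw=[0, 0, 0, 0, 0, 0, 0],
)

```text
time: 46.05
tool_pos: [0.4845, 0.1732, 0.0805]
tool_rot: [-3.141, 0.003, -0.548]
contact_force: [-6.9, 6.4, 11.1]
opening: 0.0143
grip_force: 25.0
```

Request:
apply_moves(
  delta_pos=[
    [0, 0, 0],
    [0, 0, 0],
    [0, 0, 0],
    [0, 0, 0],
    [0, 0, 0],
    [0, 0, 0],
    [0, 0, 0],
  ],
  dr=[
    [0, 0, -0.18],
    [0, 0, -0.36],
    [0, 0, -0.54],
    [0, 0, -0.72],
    [0, 0, -0.9],
    [0, 0, -1],
    [0, 0, -1],
  ],
  jaw=[0, 0, 0, 0, 0, 0, 0],
)

```text
time: 46.63
tool_pos: [0.4848, 0.1735, 0.0805]
tool_rot: [-3.141, 0.003, -1.048]
contact_force: [-5.5, 8.9, 9.8]
opening: 0.014
grip_force: 25.0
```

Request:
apply_moves(
  delta_pos=[
    [0, 0, 0],
    [0, 0, 0],
    [0, 0, 0],
    [0, 0, 0.05],
    [0, 0, 0.13],
    [0, 0, 0.22],
    [0, 0, 0.32],
    [0, 0, 0.32],
  ],
  dr=[
    [0, 0, 0],
    [0, 0, 0],
    [0, 0, 0],
    [0, 0, 0],
    [0, 0, 0],
    [0, 0, 0],
    [0, 0, 0],
    [0, 0, 0],
  ],
  jaw=[0.4, 0.4, 0.4, 0.4, 0.4, 0.4, 0.4, 0.4],
)

```text
time: 47.3
tool_pos: [0.4893, 0.1723, 0.2149]
tool_rot: [-3.129, -0.004, -1.045]
contact_force: [1.1, -0.2, 1.3]
opening: 0.0368
grip_force: 0.0
```

Request:
apply_moves(
  delta_pos=[
    [0, 0, 0.05],
    [0, 0, 0.1],
    [0, 0, 0.15],
    [0, 0, 0.18],
    [0, 0, 0.18],
    [0, 0, 0.18],
  ],
  dr=[
    [0, 0, 0.22],
    [0, 0, 0.45],
    [0, 0, 0.68],
    [0, 0, 0.9],
    [0, 0, 1],
    [0, 0, 1],
  ],
  jaw=[0.4, 0.4, 0.4, 0.4, 0.4, 0.4],
)

```text
time: 47.8
tool_pos: [0.486, 0.1716, 0.28]
tool_rot: [-3.141, -0.001, -0.544]
contact_force: [0.5, -0.4, -0.2]
opening: 0.037
grip_force: 0.0
```

Request:
apply_moves(
  delta_pos=[
    [0, 0, 0],
    [0, 0, 0],
    [0, 0, 0],
    [0, 0, 0],
    [0, 0, 0],
  ],
  dr=[
    [0, 0, 0.24],
    [0, 0, 0.48],
    [0, 0, 0.72],
    [0, 0, 0.96],
    [0, 0, 1],
  ],
  jaw=[0.4, 0.4, 0.4, 0.4, 0.4],
)

```text
time: 48.22
tool_pos: [0.4854, 0.1716, 0.2786]
tool_rot: [3.141, 0.002, -0.042]
contact_force: [-0.3, 0.1, 0.7]
opening: 0.0367
grip_force: 0.0
```

Request:
apply_moves(
  delta_pos=[
    [0, 0, 0],
    [0, 0, 0],
    [0, 0, 0],
    [0, 0, 0],
    [0, 0, 0],
  ],
  dr=[
    [0, 0, 0.24],
    [0, 0, 0.48],
    [0, 0, 0.72],
    [0, 0, 0.96],
    [0, 0, 1],
  ],
  jaw=[0.4, 0.4, 0.4, 0.4, 0.4],
)

```text
time: 48.63
tool_pos: [0.4854, 0.1717, 0.2789]
tool_rot: [-3.142, 0.002, 0.456]
contact_force: [0.4, 0.4, -0.1]
opening: 0.0368
grip_force: 0.0
```

Request:
apply_moves(
  delta_pos=[
    [0, 0, 0],
    [0, 0, 0],
    [0, 0, 0],
    [0, 0, 0],
    [0, 0, 0],
  ],
  dr=[
    [0, 0, 0.24],
    [0, 0, 0.48],
    [0, 0, 0.72],
    [0, 0, 0.96],
    [0, 0, 1],
  ],
  jaw=[0.4, 0.4, 0.4, 0.4, 0.4],
)

```text
time: 49.05
tool_pos: [0.4855, 0.1718, 0.2791]
tool_rot: [-3.141, 0.001, 0.954]
contact_force: [0.1, -0.4, 0.0]
opening: 0.0366
grip_force: 0.0
```

Request:
apply_moves(
  delta_pos=[
    [0, 0, 0],
    [0, 0, 0],
    [0, 0, 0],
    [0, 0, 0],
    [0, 0, 0],
  ],
  dr=[
    [0, 0, 0.24],
    [0, 0, 0.48],
    [0, 0, 0.72],
    [0, 0, 0.96],
    [0, 0, 1],
  ],
  jaw=[0.4, 0.4, 0.4, 0.4, 0.4],
)

```text
time: 49.47
tool_pos: [0.4856, 0.1718, 0.2793]
tool_rot: [-3.141, 0.001, 1.453]
contact_force: [-0.6, 0.3, -0.2]
opening: 0.0364
grip_force: 0.0
```

Request:
apply_moves(
  delta_pos=[
    [0, 0, 0],
    [0, 0, 0],
    [0, 0, 0],
    [0, 0, 0],
    [0, 0, 0],
    [0, 0, 0],
    [0, 0, 0],
  ],
  dr=[
    [0, 0, 0.24],
    [0, 0, 0.48],
    [0, 0, 0.72],
    [0, 0, 0.96],
    [0, 0, 1],
    [0, 0, 1],
    [0, 0, 1],
  ],
  jaw=[0.4, 0.4, 0.4, 0.4, 0.4, 0.4, 0.4],
)

```text
time: 50.05
tool_pos: [0.4856, 0.1719, 0.2794]
tool_rot: [-3.142, 0.001, 1.949]
contact_force: [-0.1, 0.5, -0.0]
opening: 0.0368
grip_force: 0.0
```

Run:
```python
from scale import *
s=telemetry.observe(); print(s["tool_pos"],s["tool_rot"],s["qpos"][5],s["time"])
im,c=shot("wrist","w14"); idx(im,c)
def around(z=.063):
    y=-.068; ex=np.array([np.cos(y),np.sin(y)]); ey=np.array([-ex[1],ex[0]]); o=np.array([.5511,.1628])
    # rectified patch of the scale: u along ex (-5..55 mm), v along ey (-15..+20 mm), 0.5 mm steps
    us=np.arange(-10,60,.5)/1e3; vs=np.arange(22,-22,-.5)/1e3
    P=np.array([[*(o+u*ex+v*ey),z] for v in vs for u in us]); q=proj(c,P).astype(np.float32).reshape(len(vs),len(us),2)
    return cv2.remap(im,q[...,0],q[...,1],cv2.INTER_LINEAR),us,vs
p,us,vs=around(); h=cv2.cvtColor(p,cv2.COLOR_BGR2HSV)
ye=(h[...,0]>12)&(h[...,0]<35)&(h[...,1]>110)&(h[...,2]>90); wh=(h[...,1]<60)&(h[...,2]>140)
for n,m in (("mark",ye),("white",wh)):
    for a,ce,M in blobs(m,6):
        k=np.argwhere(M); print(n,a,"u",us[k[:,1].min()],us[k[:,1].max()],"v",vs[k[:,0].max()],vs[k[:,0].min()],"mean u",us[k[:,1]].mean())
```

```text
[0.4856 0.1719 0.2794] [-3.1415  0.0006  1.9487] -0.18603057465905792 50.05
idx 549 [324.8 228. ] 31.2 48.7 [0.4906 0.1619 0.104 ] ang 0.5547728832995584
idx 21 [301.  211.4] 10.0 3.0 [0.4632 0.1689 0.104 ] ang 1.8912606568237729
idx 32 [324.7 226.4] 14.3 2.3 [0.4899 0.1633 0.104 ] ang -1.0683883261181444
mark 323 u 0.0345 0.0415 v 0.01 0.022 mean u 0.0378266253869969
white 619 u 0.056 0.0595 v -0.0215 0.022 mean u 0.057990306946688205
white 46 u -0.0035 -0.002 v 0.0025 0.0105 mean u -0.0029456521739130437
white 20 u 0.0025 0.0035 v 0.0065 0.0105 mean u 0.0030500000000000006
white 26 u 0.02 0.0215 v 0.006 0.0105 mean u 0.02094230769230769
white 38 u 0.044 0.0455 v 0.002 0.0105 mean u 0.0446578947368421
white 40 u 0.0145 0.0155 v 0.002 0.01 mean u 0.014987499999999997
white 22 u 0.032 0.0335 v 0.006 0.0095 mean u 0.03293181818181818
white 30 u 0.038 0.0395 v 0.0025 0.008 mean u 0.03885
white 32 u 0.008 0.0095 v 0.0015 0.007 mean u 0.008953125000000001
white 30 u 0.026 0.0275 v 0.0015 0.007 mean u 0.026866666666666667
white 11 u 0.0025 0.0035 v 0.002 0.004 mean u 0.003
white 10 u 0.0205 0.0215 v 0.0025 0.004 mean u 0.020999999999999998
white 455 u 0.027 0.037 v -0.0215 0.003 mean u 0.03181978021978022
```

```bash
cat >> scale.py <<'E'
def around(im,c,z=.063):
    y=-.068; ex=np.array([np.cos(y),np.sin(y)]); ey=np.array([-ex[1],ex[0]]); o=np.array([.5511,.1628])
    us=np.arange(-10,60,.25)/1e3; vs=np.arange(22,-22,-.25)/1e3
    P=np.array([[*(o+u*ex+v*ey),z] for v in vs for u in us]); q=proj(c,P).astype(np.float32).reshape(len(vs),len(us),2)
    return cv2.remap(im,q[...,0],q[...,1],cv2.INTER_LINEAR),us,vs
def scale(im,c):
    p,us,vs=around(im,c); h=cv2.cvtColor(p,cv2.COLOR_BGR2HSV)
    ye=(h[...,0]>12)&(h[...,0]<35)&(h[...,1]>110)&(h[...,2]>70); wh=(h[...,1]<60)&(h[...,2]>110)
    for v0 in (.018,.016,.014,.012,.011,.010,.009): 
        i=np.argmin(abs(vs-v0)); k=np.where(ye[i])[0]; print("mark v",v0,us[k].mean()*1e3 if len(k) else None,len(k)*.25)
    for v0 in (.003,.002,.001,0,-.001,-.003,-.005,-.007,-.009):
        i=np.argmin(abs(vs-v0)); n,l=cv2.connectedComponents(wh[i].astype(np.uint8)[None]); 
        print("white v",v0,[(round(us[l[0]==j].mean()*1e3,1),(l[0]==j).sum()*.25) for j in range(1,n)])
E
python3 - <<'E'
from scale import *
scale(cv2.imread("pics/w14.png"),cam("wrist"))
E
```

```text
mark v 0.018 37.875 6.5
mark v 0.016 37.75 7.25
mark v 0.014 37.75 7.25
mark v 0.012 37.625 7.0
mark v 0.011 37.7375 5.0
mark v 0.01 37.916666666666664 0.75
mark v 0.009 None 0.0
white v 0.003 [(np.float64(-3.0), np.float64(2.25)), (np.float64(3.1), np.float64(2.0)), (np.float64(9.0), np.float64(2.25)), (np.float64(14.9), np.float64(2.0)), (np.float64(21.0), np.float64(2.25)), (np.float64(26.9), np.float64(1.5)), (np.float64(32.6), np.float64(2.0)), (np.float64(38.8), np.float64(2.25)), (np.float64(44.8), np.float64(1.75)), (np.float64(57.6), np.float64(4.5))]
white v 0.002 [(np.float64(-2.9), np.float64(1.5)), (np.float64(3.0), np.float64(1.75)), (np.float64(8.9), np.float64(2.5)), (np.float64(14.9), np.float64(2.0)), (np.float64(21.0), np.float64(1.75)), (np.float64(26.8), np.float64(2.25)), (np.float64(32.9), np.float64(2.0)), (np.float64(38.8), np.float64(1.25)), (np.float64(44.6), np.float64(2.0)), (np.float64(57.6), np.float64(4.5))]
white v 0.001 [(np.float64(9.1), np.float64(1.5)), (np.float64(26.9), np.float64(1.5)), (np.float64(32.6), np.float64(2.0)), (np.float64(44.6), np.float64(0.5)), (np.float64(57.7), np.float64(4.25))]
white v 0 [(np.float64(31.8), np.float64(4.25)), (np.float64(57.6), np.float64(4.5))]
white v -0.001 [(np.float64(31.8), np.float64(4.25)), (np.float64(57.7), np.float64(4.25))]
white v -0.003 [(np.float64(31.8), np.float64(4.25)), (np.float64(57.7), np.float64(4.25))]
white v -0.005 [(np.float64(31.5), np.float64(4.25)), (np.float64(57.7), np.float64(4.25))]
white v -0.007 [(np.float64(31.6), np.float64(4.5)), (np.float64(57.6), np.float64(4.5))]
white v -0.009 [(np.float64(31.8), np.float64(4.25)), (np.float64(57.7), np.float64(4.25))]
```

Pointer at 31.75 mm, marker at 37.7 mm on the same scale, so 5.97 mm remain, which is 0.746 rad. I regrip the bar at yaw 2.094 and turn it.

Request:
apply_moves(
  delta_pos=[
    [0, 0.002, -0.08],
    [0, 0.002, -0.16],
    [0, 0.002, -0.24],
    [0, 0.002, -0.3],
    [0, 0.002, -0.3],
    [0, 0.002, -0.3],
  ],
  dr=[
    [0, 0, 0.15],
    [0, 0, 0.29],
    [0, 0, 0.29],
    [0, 0, 0.29],
    [0, 0, 0.29],
    [0, 0, 0.29],
  ],
  jaw=[0.4, 0.4, 0.4, 0.4, 0.4, 0.4],
)

```text
time: 50.6
tool_pos: [0.4853, 0.1726, 0.1592]
tool_rot: [-3.14, -0.0, 2.098]
contact_force: [0.7, 0.1, -0.1]
opening: 0.0367
grip_force: 0.0
```

Request:
apply_moves(
  delta_pos=[
    [0, 0, -0.06],
    [0, 0, -0.12],
    [0, 0, -0.17],
    [0, 0, -0.197],
    [0, 0, -0.197],
    [0, 0, -0.197],
  ],
  dr=[
    [0, 0, 0],
    [0, 0, 0],
    [0, 0, 0],
    [0, 0, 0],
    [0, 0, 0],
    [0, 0, 0],
  ],
  jaw=[0.4, 0.4, 0.4, 0.4, 0.4, 0.4],
)

```text
time: 51.1
tool_pos: [0.4869, 0.1729, 0.0823]
tool_rot: [3.139, 0.001, 2.099]
contact_force: [0.7, 0.0, 1.4]
opening: 0.0367
grip_force: 0.0
```

Request:
apply_moves(
  delta_pos=[
    [0, 0, 0],
    [0, 0, 0],
    [0, 0, 0],
    [0, 0, 0],
    [0, 0, 0],
    [0, 0, 0],
  ],
  dr=[
    [0, 0, 0],
    [0, 0, 0],
    [0, 0, 0],
    [0, 0, 0],
    [0, 0, 0],
    [0, 0, 0],
  ],
  jaw=[0, 0, 0, 0, 0, 0],
  force=25,
)

```text
time: 51.6
tool_pos: [0.4855, 0.1725, 0.0816]
tool_rot: [-3.142, 0.001, 2.1]
contact_force: [-2.9, -3.1, 5.8]
opening: 0.0139
grip_force: 25.0
```

Request:
apply_moves(
  delta_pos=[
    [0, 0, 0],
    [0, 0, 0],
    [0, 0, 0],
    [0, 0, 0],
    [0, 0, 0],
    [0, 0, 0],
  ],
  dr=[
    [0, 0, -0.15],
    [0, 0, -0.3],
    [0, 0, -0.45],
    [0, 0, -0.6],
    [0, 0, -0.745],
    [0, 0, -0.745],
  ],
  jaw=[0, 0, 0, 0, 0, 0],
)

```text
time: 52.1
tool_pos: [0.4853, 0.1724, 0.0816]
tool_rot: [-3.141, 0.001, 1.724]
contact_force: [-3.8, -2.6, 6.2]
opening: 0.0138
grip_force: 25.0
```

Request:
apply_moves(
  delta_pos=[
    [0, 0, 0],
    [0, 0, 0],
    [0, 0, 0],
    [0, 0, 0],
    [0, 0, 0],
    [0, 0, 0],
    [0, 0, 0],
  ],
  dr=[
    [0, 0, -0.15],
    [0, 0, -0.3],
    [0, 0, -0.45],
    [0, 0, -0.6],
    [0, 0, -0.745],
    [0, 0, -0.745],
    [0, 0, -0.745],
  ],
  jaw=[0, 0, 0, 0, 0, 0, 0],
)

```text
time: 52.68
tool_pos: [0.4852, 0.1724, 0.0816]
tool_rot: [-3.141, 0.001, 1.355]
contact_force: [-3.7, -1.6, 7.7]
opening: 0.0139
grip_force: 25.0
```

Request:
apply_moves(
  delta_pos=[
    [0, 0, 0],
    [0, 0, 0],
    [0, 0, 0],
    [0, 0, 0.05],
    [0, 0, 0.13],
    [0, 0, 0.22],
    [0, 0, 0.32],
    [0, 0, 0.32],
  ],
  dr=[
    [0, 0, 0],
    [0, 0, 0],
    [0, 0, 0],
    [0, 0, 0],
    [0, 0, 0],
    [0, 0, 0],
    [0, 0, 0],
    [0, 0, 0],
  ],
  jaw=[0.4, 0.4, 0.4, 0.4, 0.4, 0.4, 0.4, 0.4],
)

```text
time: 53.35
tool_pos: [0.4893, 0.1736, 0.2162]
tool_rot: [3.129, -0.005, 1.355]
contact_force: [1.2, 0.6, 1.6]
opening: 0.0368
grip_force: 0.0
```

Request:
apply_moves(
  delta_pos=[
    [0.07, 0, 0.06],
    [0.14, 0, 0.12],
    [0.2, 0, 0.18],
    [0.2, 0, 0.18],
    [0.2, 0, 0.18],
    [0.2, 0, 0.18],
  ],
  dr=[
    [0, 0, 0],
    [0, 0, 0],
    [0, 0, 0],
    [0, 0, 0],
    [0, 0, 0],
    [0, 0, 0],
  ],
  jaw=[0.4, 0.4, 0.4, 0.4, 0.4, 0.4],
)

```text
time: 53.85
tool_pos: [0.5648, 0.1726, 0.2794]
tool_rot: [-3.139, 0.001, 1.355]
contact_force: [0.8, -0.1, -0.7]
opening: 0.0369
grip_force: 0.0
```

Run:
```python
from scale import *
s=telemetry.observe(); print(s["tool_pos"],s["tool_rot"])
im,c=shot("wrist","w15"); scale(im,c)
# lid seating: far/back/front edges at z=.123
g=im.min(2); m=g>110
```

```text
[0.5648 0.1726 0.2794] [-3.1393  0.0015  1.3551]
mark v 0.018 38.12500000000001 6.5
mark v 0.016 38.12500000000001 6.5
mark v 0.014 38.25 6.75
mark v 0.012 38.375 6.5
mark v 0.011 38.25 6.25
mark v 0.01 36.625 1.0
mark v 0.009 None 0.0
white v 0.003 [(np.float64(22.4), np.float64(0.5)), (np.float64(58.9), np.float64(2.0))]
white v 0.002 [(np.float64(22.0), np.float64(1.25)), (np.float64(58.3), np.float64(3.25))]
white v 0.001 [(np.float64(58.3), np.float64(3.25))]
white v 0 [(np.float64(37.6), np.float64(3.0)), (np.float64(58.4), np.float64(3.0))]
white v -0.001 [(np.float64(37.6), np.float64(3.0)), (np.float64(58.4), np.float64(3.0))]
white v -0.003 [(np.float64(37.8), np.float64(4.25)), (np.float64(58.3), np.float64(3.25))]
white v -0.005 [(np.float64(37.6), np.float64(4.0)), (np.float64(58.4), np.float64(3.0))]
white v -0.007 [(np.float64(37.6), np.float64(4.0)), (np.float64(58.5), np.float64(2.75))]
white v -0.009 [(np.float64(37.9), np.float64(4.0)), (np.float64(58.4), np.float64(3.0))]
```

Request:
apply_moves(
  delta_pos=[
    [0, -0.04, -0.06],
    [0, -0.08, -0.12],
    [0, -0.08, -0.18],
    [0, -0.08, -0.21],
    [0, -0.08, -0.21],
    [0, -0.08, -0.21],
  ],
  dr=[
    [0, 0, 0.2],
    [0, 0, 0.295],
    [0, 0, 0.295],
    [0, 0, 0.295],
    [0, 0, 0.295],
    [0, 0, 0.295],
  ],
  jaw=[0.4, 0.4, 0.4, 0.4, 0.4, 0.4],
)

```text
time: 54.4
tool_pos: [0.5645, 0.1408, 0.1959]
tool_rot: [-3.139, 0.001, 1.503]
contact_force: [0.4, 0.5, 0.7]
opening: 0.0366
grip_force: 0.0
```

Run:
```python
from scale import *
s=telemetry.observe(); print(s["tool_pos"],s["tool_rot"])
im,c=shot("wrist","w16"); scale(im,c)
p,us,vs=around(im,c); g=p.max(2).astype(float)
for n,a,b in (("ptr",-.001,-.008),("mark",.017,.012)):
    r=g[(vs<a)&(vs>b)].mean(0) if a<0 else g[(vs<a)&(vs>b)].mean(0)
    k=(us>.030)&(us<.046); w=np.clip(r[k]-(r[k].min()+r[k].max())/2,0,None); print(n,(us[k]*w).sum()/w.sum()*1e3, r[k].min(),r[k].max())
    print(r[k][::2].astype(int))
```

```text
[0.5645 0.1408 0.1959] [-3.139   0.0011  1.5028]
mark v 0.018 38.25 6.75
mark v 0.016 38.25 6.75
mark v 0.014 38.12500000000001 6.5
mark v 0.012 38.12500000000001 6.5
mark v 0.011 38.12500000000001 6.5
mark v 0.01 None 0.0
mark v 0.009 None 0.0
white v 0.003 [(np.float64(4.1), np.float64(1.0)), (np.float64(10.1), np.float64(1.0)), (np.float64(15.9), np.float64(1.5)), (np.float64(21.9), np.float64(1.0)), (np.float64(27.6), np.float64(1.0)), (np.float64(33.8), np.float64(0.25)), (np.float64(45.9), np.float64(1.0))]
white v 0.002 [(np.float64(4.1), np.float64(1.0)), (np.float64(10.1), np.float64(1.0)), (np.float64(15.9), np.float64(1.5)), (np.float64(21.6), np.float64(1.0)), (np.float64(27.6), np.float64(1.0)), (np.float64(45.9), np.float64(1.0))]
white v 0.001 []
white v 0 [(np.float64(37.6), np.float64(3.0))]
white v -0.001 [(np.float64(37.8), np.float64(3.25))]
white v -0.003 [(np.float64(37.8), np.float64(3.25))]
white v -0.005 [(np.float64(37.6), np.float64(3.0))]
white v -0.007 [(np.float64(37.6), np.float64(3.0))]
white v -0.009 [(np.float64(37.8), np.float64(3.25))]
ptr 37.73281998105333 23.51851851851852 171.77777777777777
[ 30  30  32  31  32  32  32  29  27  26  37  65 120 151 171 171 166 153
 113  61  36  23  27  30  32  31  31  30  30  32  32  32]
mark 38.07412909615467 32.578947368421055 158.47368421052633
[ 36  36  36  36  34  33  33  33  32  73 120 147 156 154 151 149 147 145
 145 148 147 136 100  55  38  34  38  38  37  37  37  37]
```

The pointer is 0.4 mm short of the marker from straight above (37.7 vs 38.1). A small regrip nudge of 0.05 rad will close that.

Request:
apply_moves(
  delta_pos=[
    [-0.07, 0.03, -0.03],
    [-0.14, 0.06, -0.06],
    [-0.199, 0.08, -0.088],
    [-0.199, 0.08, -0.088],
    [-0.199, 0.08, -0.088],
    [-0.199, 0.08, -0.088],
  ],
  dr=[
    [0, 0, -0.15],
    [0, 0, -0.295],
    [0, 0, -0.295],
    [0, 0, -0.295],
    [0, 0, -0.295],
    [0, 0, -0.295],
  ],
  jaw=[0.4, 0.4, 0.4, 0.4, 0.4, 0.4],
)

```text
time: 54.95
tool_pos: [0.4874, 0.173, 0.1631]
tool_rot: [3.138, -0.001, 1.356]
contact_force: [1.1, -0.4, -0.5]
opening: 0.037
grip_force: 0.0
```

Request:
apply_moves(
  delta_pos=[
    [0, 0, -0.06],
    [0, 0, -0.12],
    [0, 0, -0.17],
    [0, 0, -0.195],
    [0, 0, -0.195],
    [0, 0, -0.195],
  ],
  dr=[
    [0, 0, 0],
    [0, 0, 0],
    [0, 0, 0],
    [0, 0, 0],
    [0, 0, 0],
    [0, 0, 0],
  ],
  jaw=[0.4, 0.4, 0.4, 0.4, 0.4, 0.4],
)

```text
time: 55.45
tool_pos: [0.4871, 0.1726, 0.0841]
tool_rot: [3.141, 0.0, 1.355]
contact_force: [-0.4, 0.8, 0.1]
opening: 0.0367
grip_force: 0.0
```

Request:
apply_moves(
  delta_pos=[
    [0, 0, 0],
    [0, 0, 0],
    [0, 0, 0],
    [0, 0, 0],
    [0, 0, 0],
    [0, 0, 0],
    [0, 0, 0],
    [0, 0, 0],
  ],
  dr=[
    [0, 0, 0],
    [0, 0, 0],
    [0, 0, 0],
    [0, 0, 0],
    [0, 0, 0],
    [0, 0, -0.05],
    [0, 0, -0.095],
    [0, 0, -0.095],
  ],
  jaw=[0, 0, 0, 0, 0, 0, 0, 0],
)

```text
time: 56.12
tool_pos: [0.4854, 0.173, 0.0843]
tool_rot: [-3.141, 0.001, 1.307]
contact_force: [-3.9, 0.5, 5.8]
opening: 0.0141
grip_force: 25.0
```

Request:
apply_moves(
  delta_pos=[
    [0, 0, 0],
    [0, 0, 0],
    [0, 0, 0],
    [0, 0, 0],
    [0, 0, 0.05],
    [0, 0, 0.13],
    [0, 0, 0.22],
    [0, 0, 0.3],
  ],
  dr=[
    [0, 0, -0.002],
    [0, 0, 0],
    [0, 0, 0],
    [0, 0, 0],
    [0, 0, 0],
    [0, 0, 0],
    [0, 0, 0],
    [0, 0, 0],
  ],
  jaw=[0, 0.4, 0.4, 0.4, 0.4, 0.4, 0.4, 0.4],
)

```text
time: 56.78
tool_pos: [0.486, 0.1726, 0.2052]
tool_rot: [3.141, 0.001, 1.308]
contact_force: [1.2, 0.6, 0.3]
opening: 0.0369
grip_force: 0.0
```

Request:
apply_moves(
  delta_pos=[
    [0.07, -0.03, 0.02],
    [0.14, -0.06, 0.02],
    [0.2, -0.08, 0.02],
    [0.2, -0.08, 0],
    [0.2, -0.08, -0.02],
    [0.2, -0.08, -0.02],
    [0.2, -0.08, -0.02],
  ],
  dr=[
    [0, 0, 0.15],
    [0, 0, 0.295],
    [0, 0, 0.39],
    [0, 0, 0.39],
    [0, 0, 0.39],
    [0, 0, 0.39],
    [0, 0, 0.39],
  ],
  jaw=[0.4, 0.4, 0.4, 0.4, 0.4, 0.4, 0.4],
)

```text
time: 57.37
tool_pos: [0.5646, 0.1411, 0.1946]
tool_rot: [-3.139, 0.001, 1.503]
contact_force: [-0.4, 0.2, -0.6]
opening: 0.0366
grip_force: 0.0
```

Run:
```python
from scale import *
s=telemetry.observe(); print(s["tool_pos"],s["tool_rot"],s["time"])
im,c=shot("wrist","w17")
p,us,vs=around(im,c); g=p.max(2).astype(float)
for n,a,b in (("ptr",-.001,-.008),("mark",.017,.012)):
    r=g[(vs<a)&(vs>b)].mean(0)
    k=(us>.030)&(us<.046); w=np.clip(r[k]-(r[k].min()+r[k].max())/2,0,None); print(n,(us[k]*w).sum()/w.sum()*1e3)
```

```text
[0.5646 0.1411 0.1946] [-3.1389  0.001   1.5026] 57.3667
ptr 38.142306835894004
mark 38.09413215821878
```

The pointer and marker now agree within 0.05 mm. Last check: the lid's seating and the bystanders, after backing away.

Request:
apply_moves(
  delta_pos=[
    [0, 0.03, 0.08],
    [0, 0.08, 0.17],
    [-0.03, 0.14, 0.26],
    [-0.06, 0.2, 0.35],
    [-0.08, 0.26, 0.44],
    [-0.11, 0.32, 0.5],
    [-0.11, 0.32, 0.5],
    [-0.11, 0.32, 0.5],
  ],
  dr=[
    [0, 0, 0],
    [0, 0, 0],
    [0, 0, 0],
    [0, 0, 0],
    [0, 0, 0],
    [0, 0, 0],
    [0, 0, 0],
    [0, 0, 0],
  ],
  jaw=[0.4, 0.4, 0.4, 0.4, 0.4, 0.4, 0.4, 0.4],
)

```text
time: 58.08
tool_pos: [0.5211, 0.2706, 0.3983]
tool_rot: [3.137, -0.002, 1.506]
contact_force: [0.3, 0.2, -0.3]
opening: 0.0366
grip_force: 0.0
```

Run:
```python
from h import *
np.set_printoptions(precision=4,suppress=True)
s=telemetry.observe(); print(s["tool_pos"],s["tool_rot"])
im,c=shot("wrist","w18"); g=im.min(2)
m=(g>110); m[:40]=0; m[300:]=0; m[:,:200]=0; m[:,460:]=0
m=cv2.morphologyEx(m.astype(np.uint8),cv2.MORPH_CLOSE,np.ones((5,5)))
C=proj(c,[[.4452+.0,.4225,.123],[.6345,.41,.123],[.62,.22,.123],[.433,.235,.123]]); print(C)
t,b=int(C[:2,1].max())+8,int(C[2:,1].min())-12; l,r=int(C[[0,3],0].max())+10,int(C[1:3,0].min())-10
def fit(pts,z=.123):
    P=ray(c,pts,z)[:,:2]; return cv2.fitLine(P.astype(np.float32),cv2.DIST_HUBER,0,1e-4,1e-4).ravel()
y=-.068; ex=np.array([np.cos(y),np.sin(y)]); ey=np.array([-ex[1],ex[0]]); W=np.array([.539,.3215])
back=fit([(np.max(np.where(m[q])[0])+.5,q) for q in range(t,b,3)])
rows=[q for q in range(t,b,2) if not (C[:2,1].mean()+45<q<C[2:,1].mean()-45)]
fr=fit([(np.min(np.where(m[q])[0])-.5,q) for q in rows])
far=fit([(k,np.min(np.where(m[:,k])[0])-.5) for k in range(l,r,3)])
print("front",(fr[2:]-W)@ex,"back",(back[2:]-W)@ex,"far",(far[2:]-W)@ey,"ang",np.arctan2(far[1],far[0]),np.arctan2(back[0],back[1]),np.arctan2(fr[0],fr[1]))
# gap under lid: compare top view now against start for bystanders
T,_=shot("top","t18"); A=cv2.imread("pics/top0.png"); d=cv2.absdiff(T,A).max(2)>60
for a,ce,M in blobs(cv2.morphologyEx(d.astype(np.uint8),cv2.MORPH_OPEN,np.ones((3,3))),15):
    k=np.argwhere(M); print("changed",a,ce.round(),k.min(0)[::-1],k.max(0)[::-1])
S,cs=shot("side","s18"); A=cv2.imread("pics/side0.png"); d=cv2.absdiff(S,A).max(2)>50
for a,ce,M in blobs(cv2.morphologyEx(d.astype(np.uint8),cv2.MORPH_OPEN,np.ones((3,3))),25):
    k=np.argwhere(M); print("side changed",a,ce.round(),k.min(0)[::-1],k.max(0)[::-1])
```

```text
[0.5211 0.2706 0.3983] [ 3.1366 -0.0016  1.5061]
[[245.5576  67.3511]
 [415.8989  67.6027]
 [402.4445 231.7372]
 [255.3815 229.8385]]
front -0.0945389265222371 back 0.0941558662499496 far 0.09461517852313842 ang -0.06459389 0.068807915 0.06556304
changed 197 [322. 225.] [315 217] [329 232]
changed 15157 [219. 372.] [138 227] [298 479]
changed 30 [279. 258.] [276 256] [282 260]
changed 200 [325. 265.] [318 257] [332 272]
changed 31 [278. 270.] [274 268] [282 271]
changed 204 [328. 286.] [320 278] [335 293]
changed 17 [167. 287.] [165 285] [169 288]
changed 108 [244. 298.] [239 287] [249 306]
changed 226 [169. 309.] [162 299] [177 320]
changed 170 [324. 419.] [314 415] [337 425]
changed 179 [137. 435.] [133 425] [142 448]
changed 1926 [ 84. 457.] [ 53 426] [111 479]
changed 225 [299. 446.] [294 434] [304 460]
changed 187 [331. 446.] [320 439] [343 451]
changed 63 [350. 444.] [345 440] [355 449]
changed 158 [123. 448.] [115 442] [131 455]
changed 53 [363. 456.] [359 452] [366 460]
changed 326 [142. 472.] [131 460] [156 479]
changed 97 [305. 471.] [302 462] [309 479]
changed 97 [362. 473
[... 424 characters left out ...]
 0 195] [ 18 207]
side changed 206 [341. 232.] [332 225] [349 238]
side changed 39 [ 25. 243.] [ 21 239] [ 28 248]
side changed 222 [291. 245.] [282 239] [300 252]
side changed 193 [340. 246.] [332 240] [348 253]
side changed 26 [ 35. 249.] [ 33 246] [ 37 251]
side changed 33 [ 41. 250.] [ 39 247] [ 44 253]
side changed 235 [265. 253.] [256 246] [274 261]
side changed 199 [292. 260.] [283 254] [300 267]
side changed 520 [ 17. 271.] [  4 256] [ 30 283]
side changed 205 [267. 268.] [258 262] [275 275]
side changed 385 [ 12. 296.] [  0 285] [ 33 304]
side changed 279 [ 90. 300.] [ 80 289] [ 97 314]
side changed 112 [  4. 323.] [  0 316] [ 11 328]
side changed 147 [ 53. 341.] [ 36 334] [ 69 347]
```

The lid is centred and home: its edges lie at −94.5, +94.2 and +94.6 mm from the well centre, with yaw matching the maker. Only the jars, the lid and robot shadows differ from the start images, so I'm handing in.

```bash
python3 -c "
from cell import job; print(job.hand_in())"
```

```text
the job is handed in; nothing more can be done
None
```

The job is handed in after about 58 s of robot time: the lid was tipped about 30°, laid on the board and put back on its seat, all three jars stand in the well, and the pointer is within about 0.05 mm of the brass marker; no bystander had visibly moved, but I viewed 17 pictures, over the limit of 14.

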